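# Pack the shelf-foot kit into tray and crate

### The arm

A 6-joint arm with a two-finger parallel gripper is mounted at the origin on the work surface. World frame = base frame: x ahead of the robot, y to its left, z up, the work surface at z = 0. Lengths are in m, angles in rad, forces in N, time in s.
With the tool pointing down it reaches from about 0.35 to 0.85 m from the base axis. Payload 8.1 kg.
Tool frame: the origin (TCP) lies at the very end of the fingers, on their centre line; the grasp point (between the pads) lies grasp_offset behind it (grasp_offset is the distance from the TCP to the grasp point, in m); z points along the fingers, y is the line along which they close (so a half turn about z gives the same grasp; the last joint's range is limited). The gripper opens to 93 mm and grips with 3 to 60 N. Pads are 15 mm wide; open, the fingers measure 128 mm over their backs; the gripper's body (75 mm by 188 mm) begins 65 mm behind the grasp point.
Start: joints at [1.129, 0.13, 1.488, -0, 1.523, -0.085], TCP at [0.21, 0.562, 0.186] pointing down, gripper open.
Joint ranges: [-2.96, 2.96], [-0.89, 2.26], [0.02, 2.5], [-1.34, 4.48], [0, 2.73], [-2.66, 2.66]. Speed limits (rad/s): [2.39, 2.39, 2.79, 3.14, 3.14, 3.14].

### API

Orientations are given as a rotation vector (axis times angle).
In Python, from bench import get_state, snapshot, camera_params, job_done, grasp_offset gives the robot as it stands.
- The arm moves only by the tool apply_moves, never from a script. Its arguments are lists of equal length, an entry for each row: "angular": the turn, a rotation vector about the tool's x, y, z normalised to -1 to 1, where 1 is 90 degrees, a list of three; "translation": the shift along the tool's x, y, z normalised to -1 to 1, where 1 is 0.75 m, a list of three; "claw": the opening, from 0 (shut) to 1 (fully open). A call has 1 to 12 rows; each row is the pose to reach, as a shift and turn from the pose commanded when the call began, along the tool's axes at that moment; what a row does not reach only later rows make up. A row lasts 1/8 s, in which the tool goes at most 62.5 mm and 10.7 degrees, less where a joint would pass 70% of its speed; a pose out of reach is approached as far as the arm can. A call with a number of a shift or a turn outside -1 to 1 is refused whole. A call with a gripper value outside its range is refused whole. The fingers move at their own pace and stop on an object; the grip force is fixed at half the most. Time passes only in rows, so rows that repeat a pose let the fingers close. It gives the time, the measured TCP pose, the force, the opening and the grip force at its end, in the units of the state.
- get_state(): the state, without advancing time (a new reading comes with each control period).
- snapshot(name): name is "scene" or "top" or "wrist"; returns (picture, depth): 400x640x3 uint8, blue, green, red; 400x640 float32, m along the optical axis (not along the pixel's ray), 0 where there is no reading.
- camera_params(name): a dict with "fx", "fy", "cx", "cy" (pixels), "R" (3x3) and "t" (3): a world point X has camera coordinates R X + t; the wrist camera has in their place "hand_eye" (4x4, takes a point from camera to tool coordinates, whose origin is the TCP and whose axes are the flange's). Camera axes: x right, y down, z forward; pixel columns grow to the right and rows downward; lengths in m; the calibration is good to about 2 mm. A picture is of the moment at which its call begins: read the wrist's pose just before it. camera_params takes no time and is no camera call.
- job_done(): hands the job in; it is judged then, once.
The state is a dict: "clock": time; "joint_pos": joint angles; "qd": joint speeds; "joint_efforts": joint torques, N m; "ee_pos": TCP position; "orientation": TCP orientation; "contact_force": force on the tool from outside, world axes, zero at the start; "torque": the same for the moment, N m; "grip_width": opening from 0.0 (shut) to 1.0 (fully open); "gripper_force": force on a finger pad.
Only numpy, scipy, OpenCV 4.12 (cv2) and the standard library are available. Lean on these libraries where they do the work, as an engineer would, in place of code of your own. Each camera call takes 0.05 s, during which the arm holds its last target. There are 200 camera calls.

### The job

Pack up the shelf-foot kit: lay every steel foot plate that is there flat on the bottom of the shallow grey tray, stub upwards, turning the plates so that they interlock and all fit side by side with none on top of another. Take the cover off the wooden crate and set the tape roll, the jar and the staple carton, as many as there are, on its floor, the same way up as they stand now. Once those are in, put the cover back on the crate so that it sits fully down all round, and leave the stapler, the bowl of pushpins and the glue bottle undisturbed.

Things in the scene. Friction and masses are not known exactly. Their poses are not given: they have to be found in the camera images.
- tray: shallow grey open tray, fixed, outside 134 (own x) x 174 (own y) x 15 high, walls and floor 5 thick: inside 124 x 164 and 10 deep. Origin: centre of its underside. The room inside is 3 x 4 cells of 40 mm plus 4 mm; all four foot plates together just fill it when they interlock, with gaps of 5 to 6 mm
- tray_in (a point): centre of the tray's inner floor (5 above the table), axes as the tray's
- crate: wooden crate, fixed, open at the top once its loose cover is off, outside 162 (own x) x 130 (own y) x 53 high, walls and floor 5 thick: inside 152 x 120 and 48 deep. Origin: centre of its underside. The three small items fit in one row along its own x, if the carton has its 36 mm side along the row
- crate_in (a point): centre of the crate's inner floor (5 above the table), axes as the crate's
- cover: loose brown wooden cover, 0.2 kg, on the crate at first. From below: a block 146 (own x) x 114 (own y) x 6 that drops inside the crate, a panel 162 x 130 x 8 that rests on its rim, a dark handle bar 60 (x) x 14 (y), height 14 to 48. Origin: under the block's centre; home, it is 42 above the crate's inner floor. Either way round fits. The table left (+y) of tray and crate is clear to lay it on
- corner_a: L-shaped steel foot plate, 6 thick, 0.24 kg (one of two alike), with an upright steel stub 10 (own x) x 20 (own y), whose top is 50 above the plate's underside. Origin: on the underside, straight below the middle of the stub. One arm covers x -22 to 52, y -22 to 12; the other x -22 to 12, y 12 to 52 (mm, own axes). May be absent
- corner_b: L-shaped steel foot plate, 6 thick, 0.24 kg (one of two alike), with an upright steel stub 10 (own x) x 20 (own y), whose top is 50 above the plate's underside. Origin: on the underside, straight below the middle of the stub. One arm covers x -22 to 52, y -22 to 12; the other x -22 to 12, y 12 to 52 (mm, own axes). May be absent
- long_plate: longer L-shaped steel foot plate, 6 thick, 0.32 kg, stub as on the corner plates (10 along own x, 20 along own y, top 50 above the underside). Origin: on the underside below the middle of the stub. The bar covers x -17 to 17, y -67 to 47; its foot x 17 to 57, y 13 to 47 (mm, own axes). May be absent
- straight_plate: straight steel foot plate, 34 (own x) x 74 (own y), 6 thick, 0.18 kg, same stub in its middle (10 along own x, 20 along own y, top 50 above the underside). Origin: centre of the underside. May be absent
- tape_roll: pale roll of masking tape lying flat, outside diameter 56, hole 26, 36 high, 0.07 kg. Origin: centre of the underside. May be absent
- jar: small closed glass jar with a steel cap, diameter 46, 38 high, 0.11 kg. Origin: centre of the underside. May be absent
- staple_carton: plain cardboard carton of staples, 36 (own x) x 56 (own y) x 40 high, 0.14 kg. Origin: centre of the underside. May be absent
- stapler: bystander: blue desk stapler, 150 x 36 x 49. Origin: centre of the underside
- pin_bowl: bystander: white ceramic bowl of pushpins, 110 across, 40 high. Origin: centre of the underside
- glue_bottle: bystander: white glue bottle, diameter 48, 110 high. Origin: centre of the underside

How it is judged:
By the outcome, as a careful person would: the job done as asked, in the order asked, and still so for the second after the job is handed in, with the robot touching nothing.
Of corner_a, corner_b, long_plate, straight_plate only 3 to 4 are there at a start; the rules pass over those that are not, and their reading is None.
Of tape_roll, jar, staple_carton only 2 to 3 are there at a start; the rules pass over those that are not, and their reading is None.
At some moment in a run one of corner_a, corner_b, long_plate, straight_plate, tape_roll, jar, staple_carton may be knocked a few centimetres aside while the robot is not near it.
It also fails if it takes over 210 s, if anything falls off the work surface, if the arm or the gripper's body presses on something with over 40 N, if the wrist force passes 120 N, or if a joint passes its speed limit or range.

## Working session

There is one attempt and no reset: what is moved stays moved. The work goes in short steps, Python scripts to look and compute and a tool call to move; the robot and the scene stay as the last step left them, time stands still between calls to the robot, and variables do not carry over. Pictures are saved under pics/ and viewed, at most 14 in all, crops included, and the job is handed in when it is done.

Besides the shell and the picture viewer there is one more tool, called after "Emit:" by a JSON object that holds its "op" and its "data". apply_moves: Moves the arm, as the interface text tells. Scaled input: -1 to 1 covers 0.75 m each way for a shift and 90 degrees each way for a turn. Its arguments: {"type":"object","properties":{"angular":{"type":"array"},"translation":{"type":"array"},"claw":{"type":"array"}},"required":["angular","translation","claw"]}

```bash
mkdir -p pics; ls; cat > h.py <<'E'
import numpy as np,cv2
from scipy.spatial.transform import Rotation as Rot
from bench import *
def shot(n,name):
    p,d=snapshot(n); cv2.imwrite(f'pics/{name}.png',p); np.savez(f'pics/{name}.npz',p=p,d=d); return p,d
def cloud(n,d):
    c=camera_params(n); v,u=np.mgrid[:400,:640]
    X=np.stack([(u-c['cx'])/c['fx']*d,(v-c['cy'])/c['fy']*d,d],-1)
    return (X-np.array(c['t']))@np.array(c['R'])
E
python3 - <<'E'
from h import *
print(get_state(),grasp_offset)
for n in ('top','scene'):
    shot(n,n+'0'); c=camera_params(n); print(n,c['fx'],c['cx'],c['cy'],-np.array(c['R']).T@c['t'],np.round(c['R'],3).tolist())
print(camera_params('wrist'))
E
```

```text
pics
{'clock': 0.0, 'joint_pos': array([ 1.12858555e+00,  1.31181435e-01,  1.48926472e+00, -1.21824206e-05,
        1.52300594e+00, -8.54155733e-02]), 'qd': array([-0.0006607 ,  0.00053714,  0.00091035,  0.00042646, -0.00139426,
       -0.00087644]), 'joint_efforts': array([-2.55007202e-03, -5.59852767e+01, -4.91747832e+01,  7.65026081e-02,
        3.59539955e-02, -1.17494242e-04]), 'ee_pos': array([0.20928547, 0.56164327, 0.1850834 ]), 'orientation': array([-5.57399416e-01, -3.09126670e+00,  2.82430347e-03]), 'contact_force': array([-0.2121251 , -0.09429009,  0.20700017]), 'torque': array([-0.03317855, -0.04674229, -0.03014386]), 'gripper_force': 0.0, 'grip_width': 1.0013125387896114} 0.0188
top 392.1078612275638 323.0490402551373 197.42205082970045 [0.44690048 0.01086343 1.21678697] [[-0.025, -0.999, -0.019], [-0.997, 0.027, -0.072], [0.072, 0.017, -0.997]]
scene 435.72066682808713 321.48258172235785 187.75104448672784 [ 1.02266515 -0.53763047  1.15673543] [[0.751, 0.66, 0.009], [0.544, -0.61, -0.576], [-0.375, 0.438, -0.817]]
{'fx': 360.7446815260723, 'fy': 360.7446815260723, 'cx': 322.0719014911691, 'cy': 198.21659410650358, 'hand_eye': array([[-1.00595163e-04, -9.57102162e-01, -2.89750655e-01,
         8.06879810e-02],
       [ 9.99999941e-01, -1.91320297e-04,  2.84789394e-04,
         5.95835322e-06],
       [-3.28007726e-04, -2.89750610e-01,  9.57102124e-01,
        -1.99270571e-01],
       [ 0.00000000e+00,  0.00000000e+00,  0.00000000e+00,
         1.00000000e+00]])}
```

View pics/top0.png

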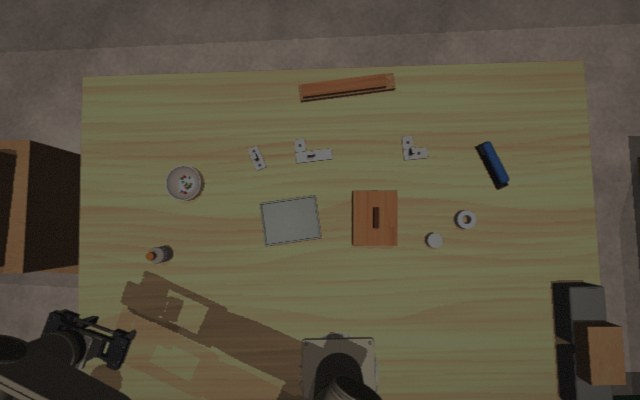

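View pics/scene0.png

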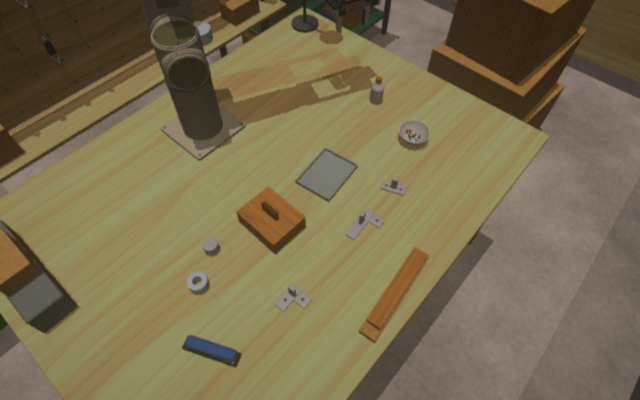

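The top view shows straight plate (257,157), long plate (313,152), one corner plate (413,150), tape (465,219), jar (434,241), crate with cover (375,218), tray (291,220). There is no carton and no second corner plate.

```bash
cat >> h.py <<'E'
def px2w(n,u,v,z):
    c=camera_params(n);R=np.array(c['R']);o=-R.T@np.array(c['t'])
    r=R.T@np.array([(u-c['cx'])/c['fx'],(v-c['cy'])/c['fy'],1]);return o+r*(z-o[2])/r[2]
E
python3 - <<'E'
from h import *
f=np.load('pics/top0.npz');p,d=f['p'],f['d'];X=cloud('top',d)
hsv=cv2.cvtColor(p,cv2.COLOR_BGR2HSV)
for nm,(u,v,w,h) in dict(straight=(243,140,28,36),long=(288,132,50,36),corner=(396,130,36,36),tray=(255,190,72,60),crate=(346,184,58,68),tape=(450,204,32,32),jar=(422,228,24,26)).items():
    q=X[v:v+h,u:u+w].reshape(-1,3); z=q[:,2]
    print(nm,'z pct',np.round(np.percentile(z,[5,25,50,75,95,100]),3),'hi',np.round(q[z>z.max()-.012].mean(0),3))
    s=hsv[v:v+h,u:u+w]; m=((s[...,1]<70)&(s[...,2]>40)).astype(np.uint8)
    if nm=='crate': m=(X[v:v+h,u:u+w,2]>.035).astype(np.uint8)
    if nm=='tray': m=(s[...,1]<70).astype(np.uint8)
    n,l,st,c=cv2.connectedComponentsWithStats(m);k=1+st[1:,4].argmax()
    pts=np.argwhere(l==k)[:,::-1].astype(np.float32)
    r=cv2.minAreaRect(pts); b=cv2.boxPoints(r)+[u,v]
    z0=dict(tray=.015,crate=.061,tape=.036,jar=.038).get(nm,.006)
    W=np.array([px2w('top',*x,z0) for x in b]);
    print('   ',st[k],'ctr',np.round(W.mean(0),3),'corners',np.round(W[:,:2],3).tolist(),'sides',np.round(np.linalg.norm(W[1]-W[0]),3),np.round(np.linalg.norm(W[2]-W[1]),3))
E
```

```text
straight z pct [-0.003  0.     0.002  0.005  0.011  1.217] hi [0.447 0.011 1.217]
    [  4   6  20  25 274] ctr [0.665 0.237 0.006] corners [[0.693, 0.269], [0.706, 0.235], [0.637, 0.206], [0.623, 0.24]] sides 0.037 0.075
long z pct [-0.002  0.     0.003  0.006  0.01   1.217] hi [0.447 0.011 1.217]
    [  5   6  40  25 574] ctr [0.687 0.06  0.006] corners [[0.721, 0.122], [0.729, 0.004], [0.653, -0.001], [0.645, 0.116]] sides 0.118 0.077
corner z pct [-0.002  0.     0.003  0.006  0.011  1.217] hi [0.447 0.011 1.217]
    [  5   6  28  24 418] ctr [ 0.685 -0.257  0.006] corners [[0.72, -0.216], [0.726, -0.295], [0.65, -0.299], [0.644, -0.22]] sides 0.079 0.076
tray z pct [-0.002  0.002  0.004  0.007  0.015  1.217] hi [0.447 0.011 1.217]
    [   0    5   67   51 2543] ctr [0.467 0.141 0.015] corners [[0.523, 0.244], [0.545, 0.056], [0.411, 0.04], [0.389, 0.226]] sides 0.189 0.136
crate z pct [-1.000e-03  2.000e-03  6.000e-02  6.300e-02  6.700e-02  1.217e+00] hi [0.447 0.011 1.217]
    [   7    6   45   56 2486] ctr [ 0.468 -0.12   0.061] corners [[0.55, -0.058], [0.547, -0.188], [0.386, -0.181], [0.389, -0.053]] sides 0.13 0.161
tape z pct [-0.003  0.     0.002  0.022  0.039  1.217] hi [0.447 0.011 1.217]
    [  4   6  23  19 291] ctr [ 0.457 -0.391  0.036] corners [[0.484, -0.36], [0.483, -0.425], [0.429, -0.422], [0.431, -0.357]] sides 0.065 0.054
jar z pct [-0.002  0.001  0.003  0.037  0.041  0.045] hi [ 0.396 -0.298  0.039]
    [  4   5  17  16 213] ctr [ 0.395 -0.295  0.038] corners [[0.418, -0.273], [0.417, -0.32], [0.372, -0.318], [0.374, -0.271]] sides 0.047 0.044
```

```bash
cat >> h.py <<'E'
import sys,json
def down(yaw): return Rot.from_euler('z',yaw,degrees=True)*Rot.from_rotvec([np.pi,0,0])   # tool x at yaw, z down
def plan(*wps):
    """wps: x,y,z,tool yaw deg,claw[,rows]; prints rows for apply_moves"""
    s=get_state();p0=np.array(s['ee_pos']);R0=Rot.from_rotvec(s['orientation']);pp,pR=p0,R0
    print('clock',round(s['clock'],2),'pose',np.round(p0,4),'yaw',round(np.degrees(np.arctan2(*R0.as_matrix()[[1,0],0])),2))
    A,T,C=[],[],[]
    for w in wps:
        p=np.array(w[:3]);R=down(w[3]);dist=np.linalg.norm(p-pp);ang=np.degrees((pR.inv()*R).magnitude())
        n=w[5] if len(w)>5 else int(max(np.ceil(dist/.055),np.ceil(ang/9.5),1))
        a=(R0.inv()*R).as_rotvec()/(np.pi/2);t=R0.inv().apply(p-p0)/.75
        print('x%d'%n,'ang',(np.round(a,3)+0).tolist(),'tr',(np.round(t,3)+0).tolist(),'claw',w[4]); pp,pR=p,R
def wcloud(d,s):
    c=camera_params('wrist');v,u=np.mgrid[:400,:640];H=np.array(c['hand_eye'])
    X=np.stack([(u-c['cx'])/c['fx']*d,(v-c['cy'])/c['fy']*d,d],-1)@H[:3,:3].T+H[:3,3]
    return Rot.from_rotvec(s['orientation']).apply(X.reshape(-1,3)).reshape(400,640,3)+s['ee_pos']
def wpx(u,v,z,s):
    c=camera_params('wrist');H=np.array(c['hand_eye']);R=Rot.from_rotvec(s['orientation']).as_matrix()
    r=R@H[:3,:3]@np.stack([(np.asarray(u)-c['cx'])/c['fx'],(np.asarray(v)-c['cy'])/c['fy'],np.ones(np.shape(u))]);o=R@H[:3,3]+s['ee_pos']
    return (o[:,None]+r*((z-o[2])/r[2])).T[:,:2]
def wshot(name):
    s=get_state();p,d=snapshot('wrist');cv2.imwrite(f'pics/{name}.png',p);np.savez(f'pics/{name}.npz',p=p,d=d,ee_pos=s['ee_pos'],orientation=s['orientation']);return p,d,s
E
python3 - <<'E'
from h import *
plan((.468,.02,.24,178,1))
for u,v in((185,183),(157,255),(150,257)): print(px2w('top',u,v,.03))
E
```

```text
clock 0.1 pose [0.2093 0.5617 0.1852] yaw 159.56
x11 ang [-0.001, 0.0, -0.205] tr [-0.575, -0.556, -0.072] claw 1
[0.58847402 0.45321057 0.03      ]
[0.3715892  0.53851139 0.03      ]
[0.36608922 0.55984229 0.03      ]
```

Emit:
{"op": "apply_moves", "data": {"angular": [[0, 0, -0.205], [0, 0, -0.205], [0, 0, -0.205], [0, 0, -0.205], [0, 0, -0.205], [0, 0, -0.205], [0, 0, -0.205], [0, 0, -0.205], [0, 0, -0.205], [0, 0, -0.205], [0, 0, -0.205], [0, 0, -0.205]], "translation": [[-0.575, -0.556, -0.072], [-0.575, -0.556, -0.072], [-0.575, -0.556, -0.072], [-0.575, -0.556, -0.072], [-0.575, -0.556, -0.072], [-0.575, -0.556, -0.072], [-0.575, -0.556, -0.072], [-0.575, -0.556, -0.072], [-0.575, -0.556, -0.072], [-0.575, -0.556, -0.072], [-0.575, -0.556, -0.072], [-0.575, -0.556, -0.072]], "claw": [1, 1, 1, 1, 1, 1, 1, 1, 1, 1, 1, 1]}}

```text
clock: 1.6
ee_pos: [0.4675, 0.0213, 0.2397]
orientation: [-0.055, -3.14, -0.001]
contact_force: [-0.7, 0.1, -0.2]
grip_width: 1.005
gripper_force: 0.0
```

```bash
python3 - <<'E'
from h import *
p,d,s=wshot('w1');print(s['ee_pos'],s['orientation'],s['qd'])
E
```

```text
[0.46751258 0.02131995 0.23966472] [-5.52975072e-02 -3.14002327e+00 -8.25569913e-04] [ 0.02517097 -0.00889844  0.00491244  0.00102547 -0.00041931 -0.00070223]
```

View pics/w1.png

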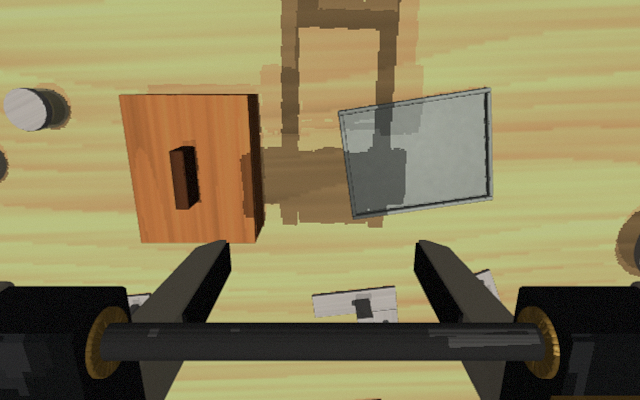

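The wrist view shows the tray rim at about (339,112)-(493,197) and the cover at (120,95)-(257,242), with its bar at (184,178).

```bash
cat > m1.py <<'E'
from h import *
f=np.load('pics/w1.npz');p,d,s=f['p'],f['d'],f;X=wcloud(d,s)
def rect(m,z,nm):
    m=cv2.morphologyEx(m.astype(np.uint8),cv2.MORPH_OPEN,np.ones((3,3)))
    n,l,st,c=cv2.connectedComponentsWithStats(m);k=1+st[1:,4].argmax();q=np.argwhere(l==k)
    W=wpx(q[:,1],q[:,0],z,s);r=cv2.minAreaRect((W*1000).astype(np.float32));print(nm,st[k],np.round(r[0],1),np.round(r[1],1),round(r[2],2));return l==k
u=np.arange(640)[None]+0*d;v=np.arange(400)[:,None]+0*d
m=(X[...,2]>.052)&(X[...,2]<.072)&(v<248)&(u<280);rect(m,.061,'cover')
m=(X[...,2]>.078)&(X[...,2]<.11)&(v<230)&(u<230)&(u>150);rect(m,.095,'bar')
hsv=cv2.cvtColor(p,cv2.COLOR_BGR2HSV);print(hsv[150,450],hsv[190,375],hsv[60,550],hsv[180,270],hsv[192,390])
m=(hsv[...,1]<60)&(u>325)&(u<510)&(v<225)&(v>80);k=rect(cv2.morphologyEx(m.astype(np.uint8),cv2.MORPH_CLOSE,np.ones((7,7))),.015,'tray')
q=np.argwhere(k).astype(np.float32)[:,::-1].copy();h=cv2.convexHull(q);a=cv2.approxPolyDP(h,6,True)[:,0];print(a.tolist());print(np.round(wpx(a[:,0],a[:,1],.015,s),4).tolist())
print('z inside tray',np.median(X[120:170,410:470,2]))
E
python3 m1.py
```

```text
cover [  119    95   139   148 16806] [ 467.8 -118. ] [132.1 160.6] 87.95
bar [ 170  148   25   62 1194] [ 466.5 -115.6] [19.7 61.5] 87.79
[ 45  16 162] [40 17 90] [ 26  93 183] [ 17 115 124] [43 25 91]
tray [  338    88   155   131 16436] [467.3 135.3] [134.5 173.8] 6.81
[[492.0, 199.0], [353.0, 218.0], [338.0, 111.0], [490.0, 88.0]]
[[0.5234, 0.2285], [0.5421, 0.0575], [0.4114, 0.0417], [0.3923, 0.2131]]
z inside tray 0.005909622464721376
```

```bash
python3 - <<'E'
from h import *
plan((.4675,-.1175,.16,177.9,1),(.4675,-.1175,.068,177.9,1),(.4675,-.1175,.068,177.9,0,4))
E
```

```text
clock 1.65 pose [0.4675 0.0218 0.2398] yaw 178.05
x3 ang [0.0, 0.0, 0.002] tr [-0.006, -0.186, 0.106] claw 1
x2 ang [0.0, 0.0, 0.002] tr [-0.007, -0.186, 0.229] claw 1
x4 ang [0.0, 0.0, 0.002] tr [-0.007, -0.186, 0.229] claw 0
```

Emit:
{"op": "apply_moves", "data": {"angular": [[0, 0, 0.002], [0, 0, 0.002], [0, 0, 0.002], [0, 0, 0.002], [0, 0, 0.002], [0, 0, 0.002], [0, 0, 0.002], [0, 0, 0.002], [0, 0, 0.002], [0, 0, 0.002], [0, 0, 0.002], [0, 0, 0.002]], "translation": [[-0.006, -0.186, 0.106], [-0.006, -0.186, 0.106], [-0.006, -0.186, 0.106], [-0.006, -0.186, 0.106], [-0.006, -0.186, 0.19], [-0.006, -0.186, 0.229], [-0.006, -0.186, 0.229], [-0.006, -0.186, 0.229], [-0.006, -0.186, 0.229], [-0.006, -0.186, 0.229], [-0.006, -0.186, 0.229], [-0.006, -0.186, 0.229]], "claw": [1, 1, 1, 1, 1, 1, 1, 0, 0, 0, 0, 0]}}

```text
clock: 3.15
ee_pos: [0.4677, -0.1188, 0.0686]
orientation: [0.06, 3.141, -0.0]
contact_force: [-0.6, -1.1, -0.0]
grip_width: 0.511
gripper_force: 0.0
```

```bash
python3 - <<'E'
from h import *
s=get_state();print(s['ee_pos'],s['grip_width']*93,s['gripper_force'],s['contact_force'])
plan((.4675,-.1175,.16,177.9,0),(.45,.32,.16,177.9,0),(.45,.32,.06,177.9,0))
E
```

```text
[ 0.46767164 -0.11881756  0.06855029] 47.54921728795377 0.0 [-0.55166583 -1.11735232 -0.03372646]
clock 3.15 pose [ 0.4677 -0.1188  0.0686] yaw 177.81
x2 ang [0.0, 0.0, -0.001] tr [0.0, 0.002, -0.122] claw 0
x8 ang [0.0, 0.0, -0.001] tr [0.046, 0.584, -0.122] claw 0
x2 ang [0.0, 0.0, -0.001] tr [0.046, 0.584, 0.011] claw 0
```

Emit:
{"op": "apply_moves", "data": {"angular": [[0, 0, 0], [0, 0, 0], [0, 0, 0], [0, 0, 0], [0, 0, 0], [0, 0, 0], [0, 0, 0]], "translation": [[0, 0.002, 0], [0, 0.002, 0], [0, 0.002, 0], [0, 0.002, 0], [0, 0.002, 0], [0, 0.002, 0], [0, 0.002, 0]], "claw": [0, 0, 0, 0, 0, 0, 0]}}

```text
clock: 4.03
ee_pos: [0.4677, -0.1172, 0.0684]
orientation: [-0.06, -3.141, -0.0]
contact_force: [0.1, -0.1, 0.1]
grip_width: 0.005
gripper_force: 0.0
```

```bash
python3 - <<'E'
from h import *
s=get_state();print(s['ee_pos'],s['grip_width']*93,s['gripper_force'],s['contact_force'])
plan((.4675,-.1175,.16,177.9,0),(.45,.32,.16,177.9,0),(.45,.32,.06,177.9,0))
E
```

```text
[ 0.46767265 -0.11722621  0.06838144] 0.46453014180639657 0.0 [ 0.08104286 -0.08324746  0.05669391]
clock 4.03 pose [ 0.4677 -0.1172  0.0684] yaw 177.83
x2 ang [0.0, 0.0, -0.001] tr [0.0, 0.0, -0.122] claw 0
x8 ang [0.0, 0.0, -0.001] tr [0.046, 0.582, -0.122] claw 0
x2 ang [0.0, 0.0, -0.001] tr [0.046, 0.582, 0.011] claw 0
```

```bash
python3 - <<'E'
from h import *
p,d,s=wshot('w2');X=wcloud(d,s)
q,_=shot('top','top1')
cv2.imwrite('pics/both2.png',np.hstack([p,cv2.resize(q[100:300,200:500],(600,400))])[:, :].copy()) 
im=cv2.imread('pics/both2.png');cv2.imwrite('pics/both2.png',cv2.resize(im,(800,258)))
E
```

```text
(no output)
```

View pics/both2.png

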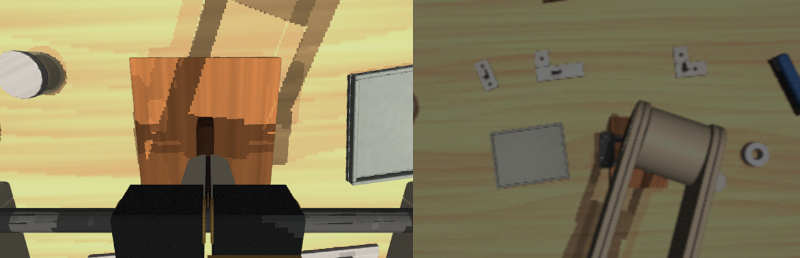

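```bash
python3 - <<'E'
from h import *
f=np.load('pics/w2.npz');cv2.imwrite('pics/z2.png',cv2.resize(f['p'][150:400,220:430],None,fx=2.8,fy=2.4,interpolation=2))
s=get_state();R=Rot.from_rotvec(s['orientation'])
H=np.array(camera_params('wrist')['hand_eye']);c=camera_params('wrist')
for z in (0,-.0188):
    q=np.linalg.inv(H)@[0,0,z,1];print(q[0]/q[2]*c['fx']+c['cx'],q[1]/q[2]*c['fy']+c['cy'])
X=wcloud(f['d'],f)
for v in range(170,330,10): print(v,np.round(X[v,[305,315,321,328,338]],3)[:,[0,2]].tolist())
E
```

```text
322.094326098597 231.02925568102222
322.108936585511 244.06353248516785
170 [[0.432, 0.062], [0.432, 0.062], [0.432, 0.062], [0.432, 0.061], [0.433, 0.061]]
180 [[0.438, 0.062], [0.438, 0.062], [0.438, 0.062], [0.438, 0.061], [0.438, 0.063]]
190 [[0.444, 0.062], [0.438, 0.084], [0.438, 0.084], [0.438, 0.084], [0.445, 0.062]]
200 [[0.44, 0.094], [0.44, 0.096], [0.44, 0.096], [0.44, 0.095], [0.451, 0.062]]
210 [[0.445, 0.094], [0.445, 0.096], [0.445, 0.096], [0.445, 0.096], [0.457, 0.061]]
220 [[0.451, 0.095], [0.45, 0.096], [0.45, 0.096], [0.451, 0.095], [0.464, 0.061]]
230 [[0.456, 0.095], [0.456, 0.096], [0.456, 0.096], [0.456, 0.096], [0.47, 0.062]]
240 [[0.462, 0.094], [0.459, 0.102], [0.462, 0.096], [0.459, 0.102], [0.477, 0.062]]
250 [[0.458, 0.114], [0.458, 0.115], [0.46, 0.111], [0.459, 0.114], [0.459, 0.114]]
260 [[0.459, 0.123], [0.459, 0.124], [0.46, 0.121], [0.459, 0.124], [0.459, 0.124]]
270 [[0.459, 0.133], [0.459, 0.133], [0.46, 0.131], [0.459, 0.134], [0.459, 0.133]]
280 [[0.459, 0.141], [0.459, 0.141], [0.461, 0.138], [0.459, 0.14], [0.459, 0.142]]
290 [[0.432, 0.193], [0.432, 0.193], [0.46, 0.147], [0.459, 0.148], [0.432, 0.193]]
300 [[0.432, 0.197], [0.433, 0.195], [0.461, 0.152], [0.459, 0.155], [0.432, 0.197]]
310 [[0.432, 0.201], [0.434, 0.198], [0.46, 0.16], [0.434, 0.198], [0.432, 0.201]]
320 [[0.432, 0.204], [0.434, 0.202], [0.462, 0.162], [0.434, 0.202], [0.433, 0.204]]
```

View pics/z2.png

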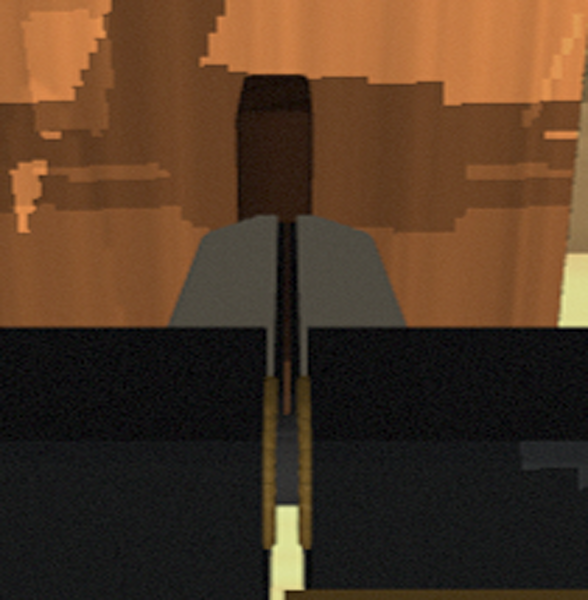

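```bash
python3 - <<'E'
from h import *
for n in('w1','w2'):
    f=np.load(f'pics/{n}.npz');X=wcloud(f['d'],f);T=Rot.from_rotvec(f['orientation']).inv().apply((X-f['ee_pos']).reshape(-1,3)).reshape(400,640,3)
    m=(abs(T[...,0])<.03)&(abs(T[...,1])<.07)&(T[...,2]<(-.03 if n=='w2' else .01))
    for a in (-1,1):
        k=m&(np.sign(T[...,1])==a)&(f['d']>0);q=T[k];i=q[:,2].argsort()[-15:];print(n,a,k.sum(),np.round(q[i[::5]],4).tolist())
s=get_state();print(s)
E
```

```text
w1 -1 17836 [[0.0089, -0.0508, -0.0337], [-0.0001, -0.0466, -0.0332], [-0.0042, -0.0464, -0.0329]]
w1 1 17597 [[0.0018, 0.0466, -0.0339], [0.0088, 0.0497, -0.0337], [-0.0069, 0.0469, -0.0332]]
w2 -1 11797 [[0.0081, -0.004, -0.0345], [0.0085, -0.0015, -0.0341], [0.0072, -0.0016, -0.0336]]
w2 1 11715 [[0.0086, 0.0044, -0.0342], [0.0084, 0.0019, -0.0339], [0.0087, 0.0054, -0.0334]]
{'clock': 4.125, 'joint_pos': array([-3.51986228e-01, -1.01802321e-01,  1.94251509e+00, -4.67797989e-05,
        1.30089422e+00, -1.88482220e+00]), 'qd': array([-0.00032996, -0.0001334 , -0.00159032,  0.00128925,  0.00104868,
        0.0009869 ]), 'joint_efforts': array([-4.63058022e-04, -4.09304202e+01, -4.62103987e+01, -3.74713296e-02,
        7.08109117e-02, -5.19373941e-05]), 'ee_pos': array([ 0.46767328, -0.1172431 ,  0.06839776]), 'orientation': array([-5.96042785e-02, -3.14099889e+00,  5.95717523e-05]), 'contact_force': array([0.52687233, 0.32077883, 0.37435397]), 'torque': array([ 0.00426283,  0.01063792, -0.0235863 ]), 'gripper_force': 0.0, 'grip_width': 0.004215744917128768}
```

The fingertips appear 33 mm behind the reported TCP (tool z = -0.033), which is why they closed above the bar. I'll allow for that offset from here on.

Emit:
{"op": "apply_moves", "data": {"angular": [[0, 0, 0], [0, 0, 0], [0, 0, 0], [0, 0, 0], [0, 0, 0], [0, 0, 0], [0, 0, 0], [0, 0, 0], [0, 0, 0], [0, 0, 0], [0, 0, 0], [0, 0, 0]], "translation": [[0, 0, 0], [0, 0, 0], [0, 0, 0], [0, 0, 0], [0, 0, 0.02], [0, 0, 0.043], [0, 0, 0.043], [0, 0, 0.043], [0, 0, 0.043], [0, 0, 0.043], [0, 0, 0.043], [0, 0, 0.043]], "claw": [0.4, 0.4, 0.4, 0.4, 0.4, 0.4, 0.4, 0, 0, 0, 0, 0]}}

```text
clock: 5.62
ee_pos: [0.4682, -0.1175, 0.0367]
orientation: [0.06, 3.14, -0.001]
contact_force: [-0.0, -1.0, 4.4]
grip_width: 0.148
gripper_force: 30.0
```

```bash
python3 - <<'E'
from h import *
s=get_state();print(s['ee_pos'],s['grip_width']*93,s['gripper_force'],s['contact_force'])
plan((.4675,-.1175,.13,177.9,0),(.45,.32,.13,177.9,0),(.45,.32,.0,177.9,0))
E
```

```text
[ 0.46819227 -0.11748962  0.03671199] 13.803815561348932 30.000601708889008 [-0.02677163 -1.02695966  4.41072774]
clock 5.62 pose [ 0.4682 -0.1175  0.0367] yaw 177.82
x2 ang [0.0, 0.001, -0.001] tr [0.001, 0.0, -0.124] claw 0
x8 ang [0.0, 0.001, -0.001] tr [0.046, 0.582, -0.125] claw 0
x3 ang [0.0, 0.001, -0.001] tr [0.046, 0.582, 0.049] claw 0
```

Emit:
{"op": "apply_moves", "data": {"angular": [[0, 0, 0], [0, 0, 0], [0, 0, 0], [0, 0, 0], [0, 0, 0], [0, 0, 0], [0, 0, 0], [0, 0, 0], [0, 0, 0], [0, 0, 0], [0, 0, 0], [0, 0, 0]], "translation": [[0, 0, -0.06], [0, 0, -0.124], [0.006, 0.07, -0.124], [0.012, 0.14, -0.124], [0.018, 0.21, -0.124], [0.024, 0.28, -0.124], [0.03, 0.35, -0.124], [0.036, 0.42, -0.124], [0.042, 0.5, -0.124], [0.046, 0.582, -0.124], [0.046, 0.582, -0.124], [0.046, 0.582, -0.124]], "claw": [0, 0, 0, 0, 0, 0, 0, 0, 0, 0, 0, 0]}}

```text
clock: 7.12
ee_pos: [0.449, 0.32, 0.1282]
orientation: [-0.058, -3.139, 0.002]
contact_force: [-0.2, 0.4, -2.5]
grip_width: 0.15
gripper_force: 30.0
```

```bash
python3 - <<'E'
from h import *
s=get_state();print(s['ee_pos'],s['grip_width']*93,s['gripper_force'],s['contact_force'])
plan((.45,.32,.02,177.9,0),(.45,.32,-.010,177.9,0),(.45,.32,-.01,177.9,.5),(.45,.32,.15,177.9,0))
E
```

```text
[0.44899258 0.31997745 0.12820037] 13.980967887736304 29.999400973320007 [-0.19455433  0.41512839 -2.53859892]
clock 7.12 pose [0.449  0.32   0.1282] yaw 177.89
x2 ang [-0.001, -0.001, 0.0] tr [-0.002, 0.0, 0.144] claw 0
x1 ang [-0.001, -0.001, 0.0] tr [-0.002, 0.0, 0.184] claw 0
x1 ang [-0.001, -0.001, 0.0] tr [-0.002, 0.0, 0.184] claw 0.5
x3 ang [-0.001, -0.001, 0.0] tr [-0.001, 0.0, -0.029] claw 0
```

Emit:
{"op": "apply_moves", "data": {"angular": [[0, 0, 0], [0, 0, 0], [0, 0, 0], [0, 0, 0], [0, 0, 0], [0, 0, 0], [0, 0, 0], [0, 0, 0], [0, 0, 0], [0, 0, 0], [0, 0, 0], [0, 0, 0]], "translation": [[0, 0, 0.07], [0, 0, 0.13], [0, 0, 0.16], [0, 0, 0.176], [0, 0, 0.183], [0, 0, 0.183], [0, 0, 0.183], [0, 0, 0.183], [0, 0, 0.183], [0, 0, 0.183], [0, 0, 0.12], [0, 0, 0.05]], "claw": [0, 0, 0, 0, 0, 0, 0, 0.35, 0.35, 0.35, 0.35, 0.35]}}

```text
clock: 8.62
ee_pos: [0.4487, 0.3197, 0.0917]
orientation: [-0.059, -3.139, 0.002]
contact_force: [0.4, 1.0, -0.5]
grip_width: 0.353
gripper_force: 0.0
```

```bash
python3 - <<'E'
from h import *
s=get_state();print(s['ee_pos'],s['grip_width']*93,s['gripper_force'],s['contact_force'])
plan((.45,.32,.16,177.9,.35),(.61,.15,.2,177.9,.35))
E
```

```text
[0.4486844  0.3196829  0.09167079] 32.86965416798554 0.0 [ 0.43939663  1.04884049 -0.45069463]
clock 8.62 pose [0.4487 0.3197 0.0917] yaw 177.83
x2 ang [-0.001, -0.002, -0.001] tr [-0.002, 0.0, -0.091] claw 0.35
x5 ang [-0.001, -0.002, -0.001] tr [-0.223, -0.218, -0.145] claw 0.35
```

Emit:
{"op": "apply_moves", "data": {"angular": [[0, 0, 0], [0, 0, 0], [0, 0, 0], [0, 0, 0], [0, 0, 0], [0, 0, 0], [0, 0, 0], [0, 0, 0], [0, 0, 0], [0, 0, 0]], "translation": [[0, 0, -0.06], [0, 0, -0.12], [-0.06, -0.05, -0.145], [-0.12, -0.1, -0.145], [-0.18, -0.15, -0.145], [-0.24, -0.218, -0.145], [-0.29, -0.218, -0.145], [-0.29, -0.218, -0.145], [-0.29, -0.218, -0.145], [-0.29, -0.218, -0.145]], "claw": [0.35, 0.35, 0.35, 0.35, 0.35, 0.35, 0.35, 0.35, 0.35, 0.35]}}

```text
clock: 9.88
ee_pos: [0.6602, 0.1495, 0.2011]
orientation: [0.058, 3.14, 0.0]
contact_force: [0.1, 0.7, 0.4]
grip_width: 0.351
gripper_force: 0.0
```

```bash
python3 - <<'E'
from h import *
p,d,s=wshot('w3');print(s['ee_pos'],s['qd'].max())
E
```

```text
[0.66023863 0.14951251 0.20111531] 0.00197017572100309
```

View pics/w3.png

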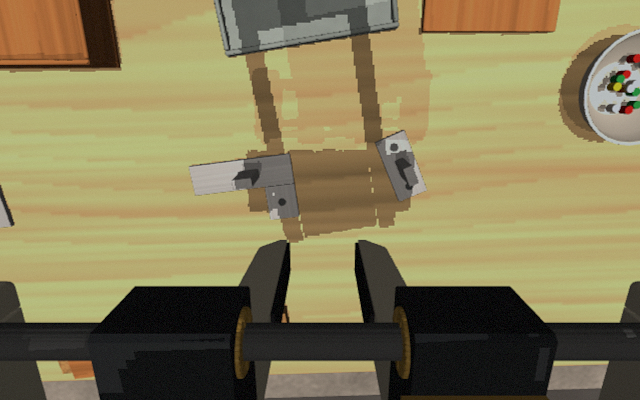

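```bash
cat > m2.py <<'E'
from h import *
def plates(n,boxes):
    f=np.load(f'pics/{n}.npz');p,d=f['p'],f['d'];X=wcloud(d,f);hsv=cv2.cvtColor(p,cv2.COLOR_BGR2HSV)
    for nm,(u0,v0,u1,v1) in boxes.items():
        m=np.zeros(d.shape,np.uint8);m[v0:v1,u0:u1]=(hsv[v0:v1,u0:u1,1]<60);m=cv2.morphologyEx(m,cv2.MORPH_CLOSE,np.ones((5,5)));m=cv2.morphologyEx(m,cv2.MORPH_OPEN,np.ones((5,5)))
        k,l,st,c=cv2.connectedComponentsWithStats(m);k=1+st[1:,4].argmax();q=np.argwhere(l==k)
        W=wpx(q[:,1],q[:,0],.006,f);r=cv2.minAreaRect((W*1000).astype(np.float32));print(nm,st[k],'ctr',np.round(r[0],1),'size',np.round(r[1],1),round(r[2],2),'box',np.round(cv2.boxPoints(r)).tolist(),'mean',np.round(W.mean(0)*1000,1))
        Z=X[v0:v1,u0:u1];t=Z[(Z[...,2]>.042)&(Z[...,2]<.06)];print('  stub top',len(t),np.round(t.mean(0),4),cv2.minAreaRect((t[:,:2]*1000).astype(np.float32)))
if __name__=='__main__': plates('w3',dict(long=(180,140,305,235),straight=(370,125,430,205)))
E
python3 m2.py
```

```text
long [ 189  154  110   65 4024] ctr [687.5  60.5] size [ 74.1 114.1] 5.03 box [[646.0, 114.0], [656.0, 0.0], [729.0, 7.0], [719.0, 121.0]] mean [675.6  69.5]
  stub top 237 [0.6665 0.0697 0.0498] ((667.4691162109375, 69.30203247070312), (10.621031761169434, 19.802526473999023), 5.447042942047119)
straight [ 377  131   49   70 2002] ctr [665.4 237.3] size [74.5 34.2] 21.9 box [[624.0, 239.0], [637.0, 208.0], [706.0, 235.0], [694.0, 267.0]] mean [664.5 237.1]
  stub top 234 [0.6648 0.237  0.05  ] ((665.5501098632812, 237.59934997558594), (20.348949432373047, 9.981176376342773), 21.7003231048584)
```

```bash
cat >> h.py <<'E'
def tw(x,y):
    a=np.radians(6.8);return np.array([467.3+x*np.cos(a)-y*np.sin(a),135.3+x*np.sin(a)+y*np.cos(a)])/1000
E
python3 - <<'E'
from h import *
plan((.6654,.2373,.08,201.9,.35),(.6654,.2373,-.011,201.9,.35,4),(.6654,.2373,-.011,201.9,0,4))
for n,x,y in(('straight',39.8,39.7),('long',-39.5,29.7),('corner',4.8,-24.7)):print(n,tw(x,y))
E
```

```text
clock 9.93 pose [0.6603 0.1495 0.2013] yaw 177.9
x3 ang [0.0, 0.001, -0.267] tr [-0.002, 0.117, 0.162] claw 0.35
x4 ang [0.0, 0.001, -0.267] tr [-0.002, 0.117, 0.283] claw 0.35
x4 ang [0.0, 0.001, -0.267] tr [-0.002, 0.117, 0.283] claw 0
straight [0.50211939 0.17943321]
long [0.42456126 0.16011412]
corner [0.47499081 0.11134209]
```

Emit:
{"op": "apply_moves", "data": {"angular": [[0, 0, -0.09], [0, 0, -0.18], [0, 0, -0.267], [0, 0, -0.267], [0, 0, -0.267], [0, 0, -0.267], [0, 0, -0.267], [0, 0, -0.267], [0, 0, -0.267], [0, 0, -0.267], [0, 0, -0.267], [0, 0, -0.267]], "translation": [[-0.002, 0.04, 0.05], [-0.002, 0.08, 0.1], [-0.002, 0.117, 0.162], [-0.002, 0.117, 0.162], [-0.002, 0.117, 0.21], [-0.002, 0.117, 0.26], [-0.002, 0.117, 0.283], [-0.002, 0.117, 0.283], [-0.002, 0.117, 0.283], [-0.002, 0.117, 0.283], [-0.002, 0.117, 0.283], [-0.002, 0.117, 0.283]], "claw": [0.35, 0.35, 0.35, 0.35, 0.35, 0.35, 0.35, 0.35, 0, 0, 0, 0]}}

```text
clock: 11.42
ee_pos: [0.6668, 0.2367, -0.0102]
orientation: [-0.595, 3.082, 0.0]
contact_force: [-1.1, -0.1, 6.1]
grip_width: 0.105
gripper_force: 30.0
```

```bash
python3 - <<'E'
from h import *
s=get_state();print(s['ee_pos'],s['grip_width']*93,s['gripper_force'],s['contact_force'])
plan((.6654,.2373,.06,201.9,0),(.6,.22,.06,170,0),(.5021,.1794,.06,115,0))
E
```

```text
[ 0.66678243  0.23672299 -0.01019069] 9.767546649465782 30.001384913921356 [-1.10687392 -0.06879507  6.12394657]
clock 11.43 pose [ 0.6668  0.2367 -0.0102] yaw -158.14
x2 ang [0.0, 0.001, 0.0] tr [0.001, 0.001, -0.094] claw 0
x4 ang [0.0, 0.001, 0.354] tr [0.091, 0.012, -0.094] claw 0
x6 ang [0.001, 0.001, 0.965] tr [0.232, 0.011, -0.094] claw 0
```

Emit:
{"op": "apply_moves", "data": {"angular": [[0, 0, 0], [0, 0, 0], [0, 0, 0.1], [0, 0, 0.2], [0, 0, 0.3], [0, 0, 0.4], [0, 0, 0.5], [0, 0, 0.6], [0, 0, 0.7], [0, 0, 0.8], [0, 0, 0.9], [0, 0, 0.965]], "translation": [[0, 0, -0.05], [0, 0, -0.094], [0.03, 0.002, -0.094], [0.06, 0.004, -0.094], [0.09, 0.006, -0.094], [0.115, 0.008, -0.094], [0.14, 0.01, -0.094], [0.165, 0.01, -0.094], [0.19, 0.01, -0.094], [0.21, 0.01, -0.094], [0.232, 0.01, -0.094], [0.232, 0.01, -0.094]], "claw": [0, 0, 0, 0, 0, 0, 0, 0, 0, 0, 0, 0]}}

```text
clock: 12.92
ee_pos: [0.5001, 0.178, 0.0582]
orientation: [-1.693, -2.645, 0.002]
contact_force: [0.4, -0.3, -2.4]
grip_width: 0.103
gripper_force: 30.0
```

```bash
python3 - <<'E'
from h import *
s=get_state();print(s['ee_pos'],s['grip_width']*93,s['gripper_force'],s['contact_force'])
plan((.5021,.1794,.06,96.8,0),(.5021,.1794,-.004,96.8,0))
E
```

```text
[0.50007984 0.17800543 0.05821374] 9.618211852838074 29.99812602996826 [ 0.35842792 -0.32885639 -2.3684317 ]
clock 12.93 pose [0.5001 0.178  0.0582] yaw 114.77
x2 ang [-0.001, 0.0, 0.2] tr [0.001, 0.003, -0.002] claw 0
x2 ang [-0.001, 0.0, 0.2] tr [0.001, 0.003, 0.083] claw 0
```

Emit:
{"op": "apply_moves", "data": {"angular": [[0, 0, 0.1], [0, 0, 0.2], [0, 0, 0.2], [0, 0, 0.2], [0, 0, 0.2], [0, 0, 0.2], [0, 0, 0.2], [0, 0, 0.2]], "translation": [[0.001, 0.003, -0.002], [0.001, 0.003, -0.002], [0.001, 0.003, -0.002], [0.001, 0.003, 0.03], [0.001, 0.003, 0.055], [0.001, 0.003, 0.07], [0.001, 0.003, 0.07], [0.001, 0.003, 0.07]], "claw": [0, 0, 0, 0, 0, 0, 0, 0]}}

```text
clock: 13.92
ee_pos: [0.5037, 0.1802, 0.0068]
orientation: [2.081, 2.353, 0.001]
contact_force: [-0.5, -0.0, -2.1]
grip_width: 0.106
gripper_force: 30.0
```

```bash
python3 - <<'E'
from h import *
s=get_state();print(s['ee_pos'],s['grip_width']*93,s['gripper_force'],s['contact_force'])
plan((.5021,.1794,-.005,96.8,0),(.5021,.1794,.06,96.8,.35),(.667,.069,.06,95,.35),(.667,.069,-.011,95,.35))
E
```

```text
[0.50372221 0.18023509 0.006759  ] 9.896343034716987 29.99968260526657 [-0.47541045 -0.04601114 -2.12159899]
clock 13.93 pose [0.5037 0.1802 0.0068] yaw 97.03
x1 ang [0.001, 0.0, 0.003] tr [-0.001, -0.002, 0.016] claw 0
x2 ang [0.001, 0.0, 0.003] tr [-0.001, -0.002, -0.071] claw 0.35
x4 ang [0.001, 0.0, 0.023] tr [-0.174, 0.198, -0.071] claw 0.35
x2 ang [0.001, 0.0, 0.023] tr [-0.174, 0.198, 0.024] claw 0.35
```

Emit:
{"op": "apply_moves", "data": {"angular": [[0, 0, 0.003], [0, 0, 0.003], [0, 0, 0.003], [0, 0, 0.003], [0, 0, 0.003], [0, 0, 0.003], [0, 0, 0.003], [0, 0, 0.023], [0, 0, 0.023], [0, 0, 0.023], [0, 0, 0.023], [0, 0, 0.023]], "translation": [[-0.001, -0.002, 0.015], [-0.001, -0.002, 0.015], [-0.001, -0.002, 0.015], [-0.001, -0.002, 0.015], [-0.001, -0.002, 0.015], [-0.001, -0.002, -0.03], [-0.001, -0.002, -0.08], [-0.05, 0.05, -0.08], [-0.1, 0.1, -0.075], [-0.14, 0.16, -0.071], [-0.174, 0.198, -0.071], [-0.174, 0.198, -0.071]], "claw": [0, 0, 0.35, 0.35, 0.35, 0.35, 0.35, 0.35, 0.35, 0.35, 0.35, 0.35]}}

```text
clock: 15.42
ee_pos: [0.668, 0.0666, 0.0589]
orientation: [2.126, 2.312, -0.0]
contact_force: [0.2, 0.3, -0.2]
grip_width: 0.349
gripper_force: 0.0
```

```bash
python3 - <<'E'
from h import *
s=get_state();print(s['ee_pos'],s['grip_width']*93,s['gripper_force'],s['contact_force'])
p,d,s=wshot('w4');q,_=shot('top','top2');cv2.imwrite('pics/v4.png',cv2.resize(np.hstack([p,cv2.resize(q[100:300,200:500],(600,400))]),(800,258)))
plan((.667,.069,.06,95,.35),(.667,.069,-.010,95,.35,4),(.667,.069,-.010,95,0,4))
E
```

```text
[0.66797573 0.06662166 0.05888645] 32.425138305552665 0.0 [ 0.15767955  0.3192543  -0.16046937]
clock 15.53 pose [0.666  0.0687 0.0589] yaw 94.9
x1 ang [-0.001, 0.0, -0.001] tr [0.0, 0.001, -0.001] claw 0.35
x4 ang [-0.001, 0.0, -0.001] tr [0.0, 0.002, 0.092] claw 0.35
x4 ang [-0.001, 0.0, -0.001] tr [0.0, 0.002, 0.092] claw 0
```

View pics/v4.png

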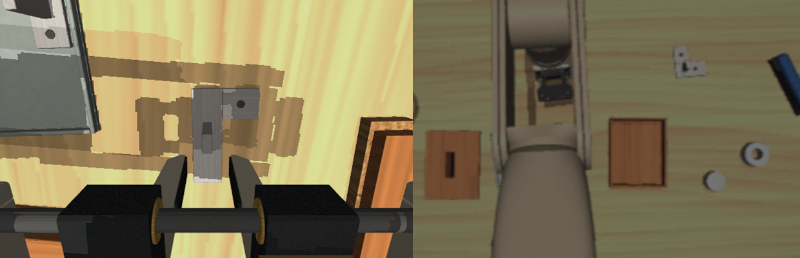

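The wrist half shows the long plate's stub at (207,137) between the fingers. The top half shows the crate open at (637,152), with the jar, tape and corner plate not moved.

Emit:
{"op": "apply_moves", "data": {"angular": [[0, 0, 0], [0, 0, 0], [0, 0, 0], [0, 0, 0], [0, 0, 0], [0, 0, 0], [0, 0, 0], [0, 0, 0], [0, 0, 0]], "translation": [[0, 0.001, 0.04], [0, 0.001, 0.075], [0, 0.001, 0.092], [0, 0.001, 0.092], [0, 0.001, 0.092], [0, 0.001, 0.092], [0, 0.001, 0.092], [0, 0.001, 0.092], [0, 0.001, 0.092]], "claw": [0.35, 0.35, 0.35, 0.35, 0, 0, 0, 0, 0]}}

```text
clock: 16.65
ee_pos: [0.6679, 0.0688, -0.0085]
orientation: [2.123, 2.314, 0.001]
contact_force: [-1.8, 0.0, 5.4]
grip_width: 0.107
gripper_force: 30.0
```

```bash
python3 - <<'E'
from h import *
s=get_state();print(s['ee_pos'],s['grip_width']*93,s['gripper_force'],s['contact_force'])
plan((.667,.069,.06,95,0),(.4246,.1601,.06,96.8,0),(.4246,.1601,.01,96.8,0))
E
```

```text
[ 0.66789003  0.06875678 -0.0084683 ] 9.923643184305911 30.00208407640457 [-1.76711595  0.03331121  5.3639157 ]
clock 16.65 pose [ 0.6679  0.0688 -0.0085] yaw 94.93
x2 ang [0.001, 0.0, -0.001] tr [0.0, -0.001, -0.091] claw 0
x5 ang [0.001, 0.0, -0.021] tr [0.149, -0.313, -0.092] claw 0
x1 ang [0.001, 0.0, -0.021] tr [0.149, -0.313, -0.025] claw 0
```

Emit:
{"op": "apply_moves", "data": {"angular": [[0, 0, 0], [0, 0, 0], [0, 0, -0.01], [0, 0, -0.021], [0, 0, -0.021], [0, 0, -0.021], [0, 0, -0.021], [0, 0, -0.021], [0, 0, -0.021], [0, 0, -0.021]], "translation": [[0, 0, -0.06], [0, 0, -0.115], [0.03, -0.06, -0.115], [0.06, -0.13, -0.115], [0.09, -0.19, -0.115], [0.12, -0.25, -0.115], [0.149, -0.312, -0.115], [0.149, -0.312, -0.115], [0.149, -0.312, -0.07], [0.149, -0.312, -0.045]], "claw": [0, 0, 0, 0, 0, 0, 0, 0, 0, 0]}}

```text
clock: 17.9
ee_pos: [0.4242, 0.1596, 0.0228]
orientation: [-2.085, -2.35, 0.001]
contact_force: [0.0, -0.6, -2.3]
grip_width: 0.103
gripper_force: 30.0
```

```bash
python3 - <<'E'
from h import *
p,d,s=wshot('w5')
s=get_state();print(s['ee_pos'],s['grip_width']*93,s['gripper_force'],s['contact_force'])
plan((.4251,.1601,-.003,96.8,0))
plan((.4251,.1601,.06,96.8,0),(.66,-.2,.18,96.8,.35))
E
```

```text
[0.42261699 0.15912616 0.02047413] 9.73266375190801 29.9987331032753 [-1.75076984 -0.96674872 -5.81037581]
clock 17.95 pose [0.4226 0.1591 0.0205] yaw 96.82
x1 ang [-0.003, 0.0, 0.0] tr [0.001, 0.004, 0.031] claw 0
clock 17.95 pose [0.4226 0.1591 0.0205] yaw 96.82
x1 ang [-0.003, 0.0, 0.0] tr [0.001, 0.003, -0.053] claw 0
x9 ang [-0.003, 0.0, 0.0] tr [-0.513, 0.257, -0.213] claw 0.35
```

View pics/w5.png

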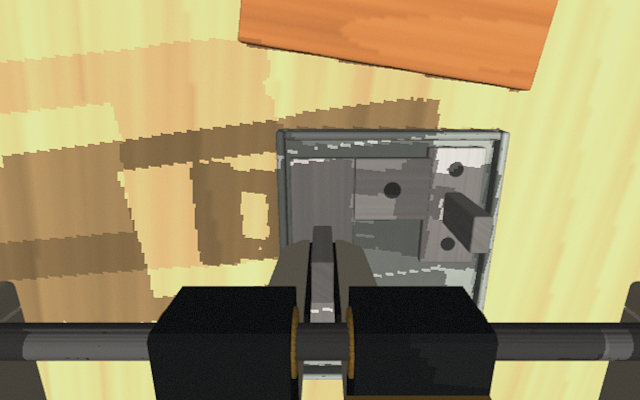

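Emit:
{"op": "apply_moves", "data": {"angular": [[0, 0, 0], [0, 0, 0], [0, 0, 0], [0, 0, 0], [0, 0, 0], [0, 0, 0], [0, 0, 0], [0, 0, 0], [0, 0, 0], [0, 0, 0]], "translation": [[0.001, 0.003, 0.0], [0.001, 0.003, 0.015], [0.001, 0.003, 0.028], [0.001, 0.003, 0.031], [0.001, 0.003, 0.031], [0.001, 0.003, 0.031], [0.001, 0.003, 0.031], [0.001, 0.003, 0.031], [0.001, 0.003, -0.03], [0.001, 0.003, -0.09]], "claw": [0, 0, 0, 0, 0, 0.35, 0.35, 0.35, 0.35, 0.35]}}

```text
clock: 19.2
ee_pos: [0.4261, 0.1608, 0.0925]
orientation: [-2.085, -2.349, 0.002]
contact_force: [-0.0, 0.0, -0.4]
grip_width: 0.351
gripper_force: 0.0
```

```bash
python3 - <<'E'
from h import *
s=get_state();print(s['ee_pos'],s['grip_width']*93,s['contact_force'])
plan((.4251,.1601,.11,96.8,.35),(.62,-.257,.20,177,.35))
E
```

```text
[0.42606216 0.16081081 0.09246179] 32.65784146169246 [-0.03998889  0.00552806 -0.39442571]
clock 19.2 pose [0.4261 0.1608 0.0925] yaw 96.83
x1 ang [-0.001, 0.0, 0.0] tr [-0.001, -0.001, -0.023] claw 0.35
x9 ang [-0.001, 0.0, -0.891] tr [-0.584, 0.19, -0.144] claw 0.35
```

Emit:
{"op": "apply_moves", "data": {"angular": [[0, 0, -0.09], [0, 0, -0.18], [0, 0, -0.28], [0, 0, -0.37], [0, 0, -0.46], [0, 0, -0.55], [0, 0, -0.65], [0, 0, -0.74], [0, 0, -0.83], [0, 0, -0.891], [0, 0, -0.891], [0, 0, -0.891]], "translation": [[-0.06, 0.025, -0.06], [-0.12, 0.05, -0.144], [-0.18, 0.075, -0.144], [-0.24, 0.1, -0.144], [-0.3, 0.12, -0.144], [-0.36, 0.145, -0.144], [-0.42, 0.17, -0.144], [-0.48, 0.195, -0.144], [-0.54, 0.215, -0.144], [-0.589, 0.23, -0.144], [-0.589, 0.23, -0.144], [-0.589, 0.23, -0.144]], "claw": [0.35, 0.35, 0.35, 0.35, 0.35, 0.35, 0.35, 0.35, 0.35, 0.35, 0.35, 0.35]}}

```text
clock: 20.7
ee_pos: [0.6503, -0.2568, 0.1993]
orientation: [-0.084, -3.14, -0.001]
contact_force: [-0.3, -0.6, -0.1]
grip_width: 0.35
gripper_force: 0.0
```

```bash
python3 - <<'E'
from h import *
from m2 import plates
p,d,s=wshot('w6');print(s['ee_pos'],s['qd'].round(3))
plates('w6',dict(corner=(250,110,420,238)))
E
```

```text
[ 0.65025714 -0.25684864  0.19933919] [ 0.015 -0.022  0.013 -0.    -0.001 -0.   ]
corner [ 289  160   71   65 2942] ctr [ 684.9 -255.7] size [74.4 73.7] 3.98 box [[645.0, -222.0], [650.0, -295.0], [725.0, -290.0], [719.0, -216.0]] mean [ 676.5 -249.6]
  stub top 203 [ 0.6684 -0.2416  0.0503] ((669.312255859375, -241.55604553222656), (20.058046340942383, 9.800190925598145), 4.328063011169434)
```

View pics/w6.png

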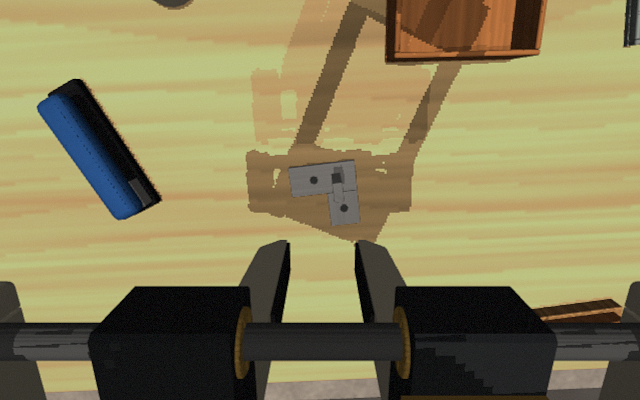

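The corner plate is at (325,190) with its stub at (337,178); its yaw is -86 deg.

```bash
python3 - <<'E'
from h import *
plan((.6695,-.2418,.06,184.2,.35),(.6695,-.2418,-.010,184.2,.35,4),(.6695,-.2418,-.010,184.2,0,4))
E
```

```text
clock 20.75 pose [ 0.6503 -0.2563  0.1997] yaw 177.0
x3 ang [0.0, 0.0, -0.08] tr [-0.025, 0.021, 0.186] claw 0.35
x4 ang [0.0, 0.0, -0.08] tr [-0.025, 0.021, 0.28] claw 0.35
x4 ang [0.0, 0.0, -0.08] tr [-0.025, 0.021, 0.28] claw 0
```

Emit:
{"op": "apply_moves", "data": {"angular": [[0, 0, -0.08], [0, 0, -0.08], [0, 0, -0.08], [0, 0, -0.08], [0, 0, -0.08], [0, 0, -0.08], [0, 0, -0.08], [0, 0, -0.08], [0, 0, -0.08], [0, 0, -0.08], [0, 0, -0.08], [0, 0, -0.08]], "translation": [[-0.025, 0.021, 0.06], [-0.025, 0.021, 0.13], [-0.025, 0.021, 0.186], [-0.025, 0.021, 0.186], [-0.025, 0.021, 0.23], [-0.025, 0.021, 0.265], [-0.025, 0.021, 0.28], [-0.025, 0.021, 0.28], [-0.025, 0.021, 0.28], [-0.025, 0.021, 0.28], [-0.025, 0.021, 0.28], [-0.025, 0.021, 0.28]], "claw": [0.35, 0.35, 0.35, 0.35, 0.35, 0.35, 0.35, 0, 0, 0, 0, 0]}}

```text
clock: 22.25
ee_pos: [0.6713, -0.2428, -0.0082]
orientation: [-0.116, 3.137, -0.002]
contact_force: [-0.3, 1.2, 6.7]
grip_width: 0.107
gripper_force: 30.0
```

```bash
python3 - <<'E'
from h import *
s=get_state();print(s['ee_pos'],s['grip_width']*93,s['gripper_force'],s['contact_force'])
plan((.6695,-.2418,.08,184.2,0),(.4755,.1113,.08,186.8,0),(.4755,.1113,.02,186.8,0))
E
```

```text
[ 0.67126988 -0.24280601 -0.00820403] 9.973634814541755 30.002015233039856 [-0.26782088  1.15267209  6.74581199]
clock 22.25 pose [ 0.6713 -0.2428 -0.0082] yaw -175.78
x2 ang [-0.001, 0.002, 0.0] tr [0.002, 0.001, -0.118] claw 0
x8 ang [-0.001, 0.002, -0.029] tr [0.225, 0.49, -0.119] claw 0
x2 ang [-0.001, 0.002, -0.029] tr [0.225, 0.49, -0.039] claw 0
```

Emit:
{"op": "apply_moves", "data": {"angular": [[0, 0, 0], [0, 0, 0], [0, 0, 0], [0, 0, 0], [0, 0, -0.029], [0, 0, -0.029], [0, 0, -0.029], [0, 0, -0.029], [0, 0, -0.029], [0, 0, -0.029], [0, 0, -0.029], [0, 0, -0.029]], "translation": [[0, 0, -0.06], [0, 0, -0.118], [0.03, 0.07, -0.118], [0.06, 0.13, -0.118], [0.09, 0.2, -0.118], [0.12, 0.27, -0.118], [0.15, 0.33, -0.118], [0.18, 0.4, -0.118], [0.223, 0.49, -0.118], [0.223, 0.49, -0.118], [0.223, 0.49, -0.08], [0.223, 0.49, -0.045]], "claw": [0, 0, 0, 0, 0, 0, 0, 0, 0, 0, 0, 0]}}

```text
clock: 23.75
ee_pos: [0.4769, 0.1116, 0.0233]
orientation: [-0.188, 3.134, -0.001]
contact_force: [0.8, -0.3, -2.7]
grip_width: 0.108
gripper_force: 30.0
```

```bash
python3 - <<'E'
from h import *
p,d,s=wshot('w7')
s=get_state();print(s['ee_pos'],s['grip_width']*93,s['gripper_force'],s['contact_force'])
plan((.477,.1113,-.0025,186.8,0),(.477,.1113,.06,186.8,.35))
cv2.imwrite('pics/z7.png',cv2.resize(p[100:300,220:440],None,fx=2.5,fy=2.5))
E
```

```text
[0.47395296 0.11098506 0.01925053] 10.21104902958845 29.99912828207016 [-2.60799966 -0.37100026 -5.65672448]
clock 23.8 pose [0.474  0.111  0.0193] yaw -173.17
x1 ang [0.0, -0.003, 0.0] tr [-0.004, 0.0, 0.029] claw 0
x2 ang [0.0, -0.003, 0.0] tr [-0.004, 0.0, -0.054] claw 0.35
```

View pics/z7.png

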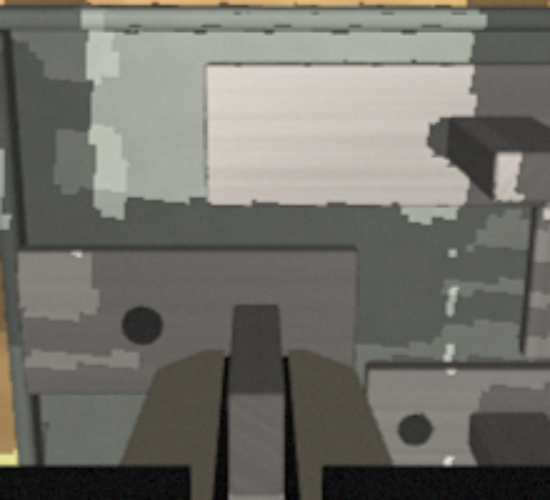

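Emit:
{"op": "apply_moves", "data": {"angular": [[0, -0.001, 0], [0, -0.001, 0], [0, -0.001, 0], [0, -0.001, 0], [0, -0.001, 0], [0, -0.001, 0], [0, -0.001, 0], [0, -0.001, 0], [0, -0.001, 0], [0, -0.001, 0]], "translation": [[-0.003, 0.001, 0.0], [-0.003, 0.001, 0.015], [-0.003, 0.001, 0.026], [-0.003, 0.001, 0.029], [-0.003, 0.001, 0.029], [-0.003, 0.001, 0.029], [-0.003, 0.001, 0.029], [-0.003, 0.001, 0.029], [-0.003, 0.001, -0.04], [-0.003, 0.001, -0.11]], "claw": [0, 0, 0, 0, 0, 0.35, 0.35, 0.35, 0.35, 0.35]}}

```text
clock: 25.05
ee_pos: [0.4774, 0.1127, 0.1065]
orientation: [0.187, -3.136, 0.0]
contact_force: [0.9, -0.1, -1.1]
grip_width: 0.35
gripper_force: 0.0
```

```bash
python3 - <<'E'
from h import *
s=get_state();print(s['ee_pos'],s['contact_force'])
plan((.477,.1113,.12,186.8,.35),(.46,-.10,.2,178,.9),(.43,-.30,.2,178,.9))
E
```

```text
[0.47743784 0.11272127 0.10654935] [ 0.9051804  -0.05225538 -1.14275992]
clock 25.05 pose [0.4774 0.1127 0.1065] yaw -173.17
x1 ang [0.0, 0.0, 0.0] tr [0.001, -0.002, -0.018] claw 0.35
x5 ang [0.0, 0.0, 0.098] tr [0.057, -0.279, -0.125] claw 0.9
x4 ang [0.0, 0.0, 0.098] tr [0.128, -0.539, -0.125] claw 0.9
```

Emit:
{"op": "apply_moves", "data": {"angular": [[0, 0, 0], [0, 0, 0.05], [0, 0, 0.098], [0, 0, 0.098], [0, 0, 0.098], [0, 0, 0.098], [0, 0, 0.098], [0, 0, 0.098], [0, 0, 0.098], [0, 0, 0.098], [0, 0, 0.098], [0, 0, 0.098]], "translation": [[0, 0, -0.06], [0, -0.05, -0.125], [0.02, -0.11, -0.125], [0.03, -0.17, -0.125], [0.04, -0.23, -0.125], [0.05, -0.29, -0.125], [0.06, -0.36, -0.125], [0.08, -0.42, -0.125], [0.1, -0.48, -0.125], [0.115, -0.539, -0.125], [0.115, -0.539, -0.125], [0.115, -0.539, -0.125]], "claw": [0.35, 0.35, 0.35, 0.9, 0.9, 0.9, 0.9, 0.9, 0.9, 0.9, 0.9, 0.9]}}

```text
clock: 26.55
ee_pos: [0.4405, -0.2984, 0.1994]
orientation: [0.055, 3.14, 0.001]
contact_force: [0.5, 1.3, -0.5]
grip_width: 0.901
gripper_force: 0.0
```

```bash
python3 - <<'E'
from h import *
p,d,s=wshot('w8');print(s['ee_pos'],s['grip_width']);q,_=shot('top','top3')
sc,_=shot('scene','sc3')
cv2.imwrite('pics/v8.png',cv2.resize(np.hstack([p,cv2.resize(q[100:300,200:500],(600,400))]),(800,258)))
E
```

```text
[ 0.44052607 -0.298414    0.19941112] 0.9009853237469442
```

View pics/v8.png

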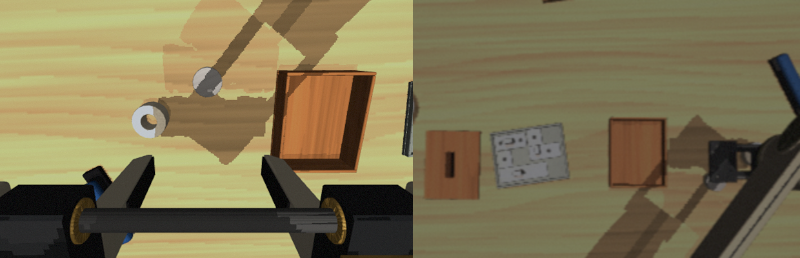

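The tray holds all three plates side by side. The jar is at about (321,127) in the full wrist frame and the tape at (234,184).

```bash
python3 - <<'E'
from h import *
f=np.load('pics/w8.npz');d=f['d'];X=wcloud(d,f)
for nm,(u0,v0,u1,v1),z in(('jar',(285,90,360,160),.038),('tape',(190,140,280,225),.036)):
    m=np.zeros(d.shape,np.uint8);Z=X[v0:v1,u0:u1,2];m[v0:v1,u0:u1]=(Z>z-.006)&(Z<z+.006)
    k,l,st,c=cv2.connectedComponentsWithStats(m);k=1+st[1:,4].argmax();q=np.argwhere(l==k);W=wpx(q[:,1],q[:,0],z,f)*1000
    e=cv2.minEnclosingCircle(W.astype(np.float32));print(nm,st[k],'circle',np.round(e[0],1),round(2*e[1],1),'rect',cv2.minAreaRect(W.astype(np.float32)),'z',np.median(X[l==k][:,2]))
m=np.zeros(d.shape,np.uint8);m[100:280,420:585]=(X[100:280,420:585,2]>.04)&(X[100:280,420:585,2]<.065)
q=np.argwhere(m);W=wpx(q[:,1],q[:,0],.053,f)*1000;print('crate',cv2.minAreaRect(W.astype(np.float32)))
plan((.396,-.295,.1,178,.9),(.396,-.295,-.015,178,.9),(.396,-.295,-.015,178,0))
E
```

```text
jar [ 299  104   46   47 1688] circle [ 396.5 -297.1] 45.7 rect ((396.3593444824219, -297.2124938964844), (44.526981353759766, 44.71870803833008), 87.9585189819336) z 0.03877706645305114
tape [ 205  162   54   53 1784] circle [ 455.9 -393.3] 57.0 rect ((455.8854064941406, -393.0933532714844), (55.11184310913086, 56.271812438964844), 82.57320404052734) z 0.0365794083981309
crate ((466.8617858886719, -121.2138900756836), (134.44940185546875, 161.804443359375), 88.0948715209961)
clock 26.7 pose [ 0.4409 -0.2977  0.1996] yaw 178.09
x2 ang [0.0, 0.001, 0.001] tr [0.06, 0.002, 0.133] claw 0.9
x3 ang [0.0, 0.001, 0.001] tr [0.06, 0.001, 0.286] claw 0.9
x1 ang [0.0, 0.001, 0.001] tr [0.06, 0.001, 0.286] claw 0
```

Emit:
{"op": "apply_moves", "data": {"angular": [[0, 0, 0], [0, 0, 0], [0, 0, 0], [0, 0, 0], [0, 0, 0], [0, 0, 0], [0, 0, 0], [0, 0, 0], [0, 0, 0], [0, 0, 0], [0, 0, 0], [0, 0, 0]], "translation": [[0.03, 0.001, 0.05], [0.058, 0.001, 0.12], [0.058, 0.001, 0.17], [0.058, 0.001, 0.22], [0.058, 0.001, 0.27], [0.058, 0.001, 0.293], [0.058, 0.001, 0.293], [0.058, 0.001, 0.293], [0.058, 0.001, 0.293], [0.058, 0.001, 0.293], [0.058, 0.001, 0.293], [0.058, 0.001, 0.293]], "claw": [0.9, 0.9, 0.9, 0.9, 0.9, 0.9, 0.9, 0.3, 0.3, 0.3, 0.3, 0.3]}}

```text
clock: 28.2
ee_pos: [0.3977, -0.2968, -0.0199]
orientation: [0.055, 3.139, -0.0]
contact_force: [-0.8, -0.4, 3.7]
grip_width: 0.495
gripper_force: 30.0
```

```bash
python3 - <<'E'
from h import *
s=get_state();print(s['ee_pos'],s['grip_width']*93,s['gripper_force'],s['contact_force'])
z=s['ee_pos'][2]
plan((.397,-.297,.07,178,0),(.432,-.1167,.07,178,0),(.432,-.1167,z+.02,178,0),(.432,-.1167,z+.006,178,0))
E
```

```text
[ 0.39766866 -0.29681765 -0.01991085] 46.00649141697042 30.000588297843933 [-0.75308092 -0.44613387  3.67151349]
clock 28.2 pose [ 0.3977 -0.2968 -0.0199] yaw 178.0
x2 ang [0.0, 0.001, 0.0] tr [0.001, 0.0, -0.12] claw 0
x4 ang [0.0, 0.001, 0.0] tr [-0.038, 0.242, -0.12] claw 0
x2 ang [0.0, 0.001, 0.0] tr [-0.037, 0.242, -0.027] claw 0
x1 ang [0.0, 0.001, 0.0] tr [-0.037, 0.242, -0.008] claw 0
```

Emit:
{"op": "apply_moves", "data": {"angular": [[0, 0, 0], [0, 0, 0], [0, 0, 0], [0, 0, 0], [0, 0, 0], [0, 0, 0], [0, 0, 0], [0, 0, 0], [0, 0, 0], [0, 0, 0], [0, 0, 0], [0, 0, 0]], "translation": [[0, 0, -0.06], [0, 0, -0.12], [-0.01, 0.06, -0.12], [-0.02, 0.12, -0.12], [-0.03, 0.18, -0.12], [-0.037, 0.242, -0.12], [-0.037, 0.242, -0.12], [-0.037, 0.242, -0.08], [-0.037, 0.242, -0.04], [-0.037, 0.242, -0.018], [-0.037, 0.242, -0.009], [-0.037, 0.242, -0.008]], "claw": [0.3, 0.3, 0.3, 0.3, 0.3, 0.3, 0.3, 0.3, 0.3, 0.3, 0.3, 0.3]}}

```text
clock: 29.7
ee_pos: [0.4316, -0.1165, -0.014]
orientation: [0.055, 3.14, 0.0]
contact_force: [0.6, -0.6, -0.4]
grip_width: 0.488
gripper_force: 30.0
```

```bash
python3 - <<'E'
from h import *
s=get_state();print(s['ee_pos'],s['grip_width']*93,s['gripper_force'],s['contact_force'])
plan((.432,-.1167,-.0145,178,.7),(.432,-.1167,.09,178,.7),(.457,-.393,.09,178,.9))
E
```

```text
[ 0.43161709 -0.11649696 -0.01403633] 45.36447568257428 29.999837279319763 [ 0.62317644 -0.6444063  -0.44913041]
clock 29.7 pose [ 0.4316 -0.1165 -0.014 ] yaw 177.98
x1 ang [0.0, 0.001, 0.0] tr [-0.001, 0.0, 0.001] claw 0.7
x2 ang [0.0, 0.001, 0.0] tr [-0.001, 0.0, -0.139] claw 0.7
x6 ang [0.0, 0.001, 0.0] tr [-0.047, -0.367, -0.139] claw 0.9
```

Emit:
{"op": "apply_moves", "data": {"angular": [[0, 0, 0], [0, 0, 0], [0, 0, 0], [0, 0, 0], [0, 0, 0], [0, 0, 0], [0, 0, 0], [0, 0, 0], [0, 0, 0], [0, 0, 0], [0, 0, 0], [0, 0, 0]], "translation": [[0, 0, 0.001], [0, 0, 0.001], [0, 0, 0.001], [0, 0, 0.001], [0, 0, -0.06], [0, 0, -0.135], [-0.01, -0.07, -0.139], [-0.02, -0.14, -0.139], [-0.03, -0.22, -0.139], [-0.036, -0.3, -0.139], [-0.036, -0.367, -0.139], [-0.036, -0.367, -0.139]], "claw": [0.3, 0.68, 0.68, 0.68, 0.68, 0.68, 0.9, 0.9, 0.9, 0.9, 0.9, 0.9]}}

```text
clock: 31.2
ee_pos: [0.4478, -0.3955, 0.0896]
orientation: [0.06, 3.14, -0.001]
contact_force: [1.1, 0.7, -0.1]
grip_width: 0.899
gripper_force: 0.0
```

```bash
python3 - <<'E'
from h import *
f=0
p,d,s=wshot('w9');print(s['ee_pos'],s['grip_width']*93);X=wcloud(d,s)
for (a,b,c0,c1,z) in ((.40,.50,-.46,-.32,.036),(.38,.55,-.18,-.06,.043)):
    m=((X[...,0]>a)&(X[...,0]<b)&(X[...,1]>c0)&(X[...,1]<c1)&(abs(X[...,2]-z)<.006)).astype(np.uint8)
    k,l,st,c=cv2.connectedComponentsWithStats(m);k=1+st[1:,4].argmax();W=X[l==k];print(st[k],W.mean(0).round(4),W.min(0).round(3),W.max(0).round(3))
plan((.4575,-.393,.0,178,.9),(.4575,-.393,-.0195,178,.9),(.4575,-.393,-.0195,178,0))
E
```

```text
[ 0.44781608 -0.39547499  0.08964485] 83.60619798086917
[ 287  177   75   72 3397] [ 0.455  -0.3943  0.0364] [ 0.429 -0.422  0.03 ] [ 0.484 -0.367  0.039]Traceback (most recent call last):
  File "<stdin>", line 6, in <module>
ValueError: attempt to get argmax of an empty sequence
```

```bash
python3 - <<'E'
from h import *
plan((.457,-.394,.0,178,.9),(.457,-.394,-.0195,178,.9))
E
```

```text
clock 31.25 pose [ 0.4481 -0.3934  0.0895] yaw 177.87
x2 ang [0.001, 0.001, -0.001] tr [-0.012, 0.0, 0.119] claw 0.9
x1 ang [0.001, 0.001, -0.001] tr [-0.012, 0.0, 0.145] claw 0.9
```

Emit:
{"op": "apply_moves", "data": {"angular": [[0, 0, 0], [0, 0, 0], [0, 0, 0], [0, 0, 0], [0, 0, 0], [0, 0, 0], [0, 0, 0], [0, 0, 0], [0, 0, 0], [0, 0, 0]], "translation": [[-0.012, 0, 0], [-0.012, 0, 0.05], [-0.012, 0, 0.1], [-0.012, 0, 0.13], [-0.012, 0, 0.145], [-0.012, 0, 0.145], [-0.012, 0, 0.145], [-0.012, 0, 0.145], [-0.012, 0, 0.145], [-0.012, 0, 0.145]], "claw": [0.9, 0.9, 0.9, 0.9, 0.9, 0.9, 0.4, 0.4, 0.4, 0.4]}}

```text
clock: 32.5
ee_pos: [0.4583, -0.3929, -0.018]
orientation: [0.055, 3.139, -0.001]
contact_force: [0.1, 0.1, 4.4]
grip_width: 0.598
gripper_force: 30.0
```

```bash
python3 - <<'E'
from h import *
s=get_state();print(s['ee_pos'],s['grip_width']*93,s['gripper_force'],s['contact_force'])
z=s['ee_pos'][2]
plan((.457,-.394,.08,178,.4),(.504,-.1185,.08,178,.4),(.504,-.1185,z+.02,178,.4),(.504,-.1185,z+.006,178,.4))
E
```

```text
[ 0.45827004 -0.39294415 -0.01796289] 55.56767916465141 30.001227781176567 [0.1286032  0.06498798 4.37080392]
clock 32.5 pose [ 0.4583 -0.3929 -0.018 ] yaw 178.0
x2 ang [0.0, 0.002, 0.0] tr [0.001, -0.002, -0.131] claw 0.4
x6 ang [0.0, 0.002, 0.0] tr [-0.048, 0.368, -0.131] claw 0.4
x2 ang [0.0, 0.002, 0.0] tr [-0.048, 0.368, -0.027] claw 0.4
x1 ang [0.0, 0.002, 0.0] tr [-0.048, 0.368, -0.008] claw 0.4
```

Emit:
{"op": "apply_moves", "data": {"angular": [[0, 0, 0], [0, 0, 0], [0, 0, 0], [0, 0, 0], [0, 0, 0], [0, 0, 0], [0, 0, 0], [0, 0, 0], [0, 0, 0], [0, 0, 0]], "translation": [[0, 0, -0.06], [0, 0, -0.131], [-0.01, 0.07, -0.131], [-0.02, 0.14, -0.131], [-0.03, 0.22, -0.131], [-0.04, 0.3, -0.131], [-0.048, 0.367, -0.131], [-0.048, 0.367, -0.131], [-0.048, 0.367, -0.1], [-0.048, 0.367, -0.07]], "claw": [0.4, 0.4, 0.4, 0.4, 0.4, 0.4, 0.4, 0.4, 0.4, 0.4]}}

```text
clock: 33.75
ee_pos: [0.5035, -0.1195, 0.0336]
orientation: [0.055, 3.139, -0.001]
contact_force: [-0.1, -0.5, -0.9]
grip_width: 0.6
gripper_force: 30.0
```

```bash
python3 - <<'E'
from h import *
s=get_state();print(s['ee_pos'],s['grip_width']*93,s['gripper_force'],s['contact_force'])
plan((.504,-.1185,-.012,178,.4),(.504,-.1185,.1,178,.72),(.449,.32,.12,178,.35))
E
```

```text
[ 0.50351459 -0.11950658  0.03355546] 55.77082796412315 29.999518962576985 [-0.12418149 -0.51483772 -0.91393466]
clock 33.75 pose [ 0.5035 -0.1195  0.0336] yaw 178.0
x1 ang [0.0, 0.001, 0.0] tr [0.0, 0.001, 0.061] claw 0.4
x3 ang [0.0, 0.001, 0.0] tr [-0.001, 0.001, -0.089] claw 0.72
x9 ang [0.0, 0.001, 0.0] tr [0.093, 0.583, -0.116] claw 0.35
```

Emit:
{"op": "apply_moves", "data": {"angular": [[0, 0, 0], [0, 0, 0], [0, 0, 0], [0, 0, 0], [0, 0, 0], [0, 0, 0], [0, 0, 0], [0, 0, 0], [0, 0, 0], [0, 0, 0], [0, 0, 0], [0, 0, 0]], "translation": [[0, 0.001, 0.03], [0, 0.001, 0.05], [0, 0.001, 0.06], [0, 0.001, 0.062], [0, 0.001, 0.062], [0, 0.001, 0.062], [0, 0.001, 0.062], [0, 0.001, 0], [0, 0.001, -0.08], [0, 0.001, -0.15], [0, 0.001, -0.2], [0, 0.001, -0.2]], "claw": [0.4, 0.4, 0.4, 0.4, 0.4, 0.72, 0.72, 0.72, 0.72, 0.72, 0.72, 0.72]}}

```text
clock: 35.25
ee_pos: [0.5057, -0.1187, 0.1886]
orientation: [0.054, 3.132, -0.004]
contact_force: [0.0, 0.5, -0.2]
grip_width: 0.72
gripper_force: 0.0
```

```bash
python3 - <<'E'
from h import *
p,d,s=wshot('w10');print(s['ee_pos'],s['grip_width']*93);X=wcloud(d,s)
f={'ee_pos':s['ee_pos'],'orientation':s['orientation']}
m=((X[...,0]>.39)&(X[...,0]<.545)&(X[...,1]>-.17)&(X[...,1]<-.065)&(X[...,2]>.034)&(X[...,2]<.049)).astype(np.uint8)
k,l,st,c=cv2.connectedComponentsWithStats(m)
for i in range(1,k):
    if st[i,4]>100: W=X[l==i];print(st[i],W.mean(0).round(4),W.min(0).round(3),W.max(0).round(3))
q,_=shot('top','top4');cv2.imwrite('pics/v10.png',cv2.resize(np.hstack([p,cv2.resize(q[100:300,100:400],(600,400))]),(800,258)))
plan((.449,.3195,.1,177.85,.35))
E
```

```text
[ 0.50572729 -0.11870153  0.18856522] 66.98753256778608
[260  48 119   2 218] [ 0.3917 -0.1202  0.0404] [ 0.39  -0.17   0.034] [ 0.394 -0.066  0.047]
[ 298   69   50   51 1988] [ 0.4312 -0.116   0.0437] [ 0.409 -0.139  0.041] [ 0.453 -0.093  0.046]
[ 296  141   56   57 1979] [ 0.5015 -0.1174  0.0415] [ 0.475 -0.145  0.034] [ 0.53  -0.09   0.044]
[273 207  88   6 398] [ 0.5436 -0.1282  0.0415] [ 0.542 -0.17   0.034] [ 0.545 -0.082  0.049]
clock 35.35 pose [ 0.5033 -0.1179  0.1839] yaw 178.01
x9 ang [0.0, 0.001, 0.002] tr [0.093, 0.58, 0.112] claw 0.35
```

View pics/v10.png

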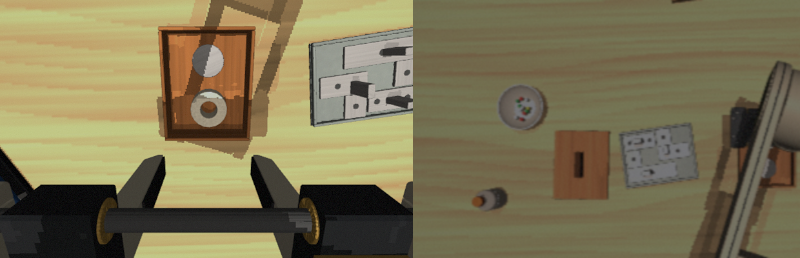

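The jar and tape stand in the crate with tops at 43.7 and 41.5 mm, as expected. Next, the cover at (580,163) of the right half.

Emit:
{"op": "apply_moves", "data": {"angular": [[0, 0, 0.002], [0, 0, 0.002], [0, 0, 0.002], [0, 0, 0.002], [0, 0, 0.002], [0, 0, 0.002], [0, 0, 0.002], [0, 0, 0.002], [0, 0, 0.002], [0, 0, 0.002], [0, 0, 0.002], [0, 0, 0.002]], "translation": [[0.01, 0.06, 0.02], [0.02, 0.13, 0.04], [0.03, 0.2, 0.06], [0.04, 0.27, 0.08], [0.06, 0.34, 0.1], [0.07, 0.41, 0.112], [0.08, 0.48, 0.112], [0.09, 0.54, 0.112], [0.093, 0.58, 0.112], [0.093, 0.58, 0.112], [0.093, 0.58, 0.112], [0.093, 0.58, 0.112]], "claw": [0.72, 0.4, 0.4, 0.4, 0.4, 0.4, 0.4, 0.4, 0.4, 0.4, 0.4, 0.4]}}

```text
clock: 36.85
ee_pos: [0.4485, 0.318, 0.0992]
orientation: [0.061, 3.14, -0.001]
contact_force: [0.3, -0.5, -0.3]
grip_width: 0.396
gripper_force: 0.0
```

```bash
python3 - <<'E'
from h import *
s=get_state();print(s['ee_pos'],s['grip_width']*93)
plan((.4487,.3197,.03,177.83,.4),(.4487,.3197,-.0103,177.83,.4))
E
```

```text
[0.44854292 0.31804246 0.0992164 ] 36.86135062043964
clock 36.85 pose [0.4485 0.318  0.0992] yaw 177.76
x2 ang [0.0, 0.0, -0.001] tr [0.0, 0.002, 0.092] claw 0.4
x1 ang [0.0, 0.0, -0.001] tr [0.0, 0.002, 0.146] claw 0.4
```

Emit:
{"op": "apply_moves", "data": {"angular": [[0, 0, -0.001], [0, 0, -0.001], [0, 0, -0.001], [0, 0, -0.001], [0, 0, -0.001], [0, 0, -0.001], [0, 0, -0.001], [0, 0, -0.001], [0, 0, -0.001], [0, 0, -0.001], [0, 0, -0.001]], "translation": [[0, 0.001, 0.05], [0, 0.001, 0.092], [0, 0.001, 0.125], [0, 0.001, 0.146], [0, 0.001, 0.146], [0, 0.001, 0.146], [0, 0.001, 0.146], [0, 0.001, 0.146], [0, 0.001, 0.146], [0, 0.001, 0.146], [0, 0.001, 0.146]], "claw": [0.4, 0.4, 0.4, 0.4, 0.4, 0.4, 0, 0, 0, 0, 0]}}

```text
clock: 38.22
ee_pos: [0.4493, 0.3204, -0.0091]
orientation: [0.057, 3.139, 0.001]
contact_force: [-1.1, -0.6, 4.7]
grip_width: 0.15
gripper_force: 30.0
```

```bash
python3 - <<'E'
from h import *
s=get_state();print(s['ee_pos'],s['grip_width']*93,s['gripper_force'],s['contact_force'])
plan((.4487,.3197,.12,177.83,0),(.468,-.1175,.12,177.83,0),(.468,-.1175,.06,177.83,0))
E
```

```text
[ 0.44925339  0.32037395 -0.00907719] 13.909055897113017 30.001190900802612 [-1.10462998 -0.60421633  4.71785576]
clock 38.23 pose [ 0.4493  0.3204 -0.0091] yaw 177.92
x3 ang [0.0, 0.001, 0.001] tr [0.0, -0.001, -0.172] claw 0
x8 ang [0.0, 0.001, 0.001] tr [-0.047, -0.582, -0.172] claw 0
x2 ang [0.0, 0.001, 0.001] tr [-0.046, -0.582, -0.092] claw 0
```

Emit:
{"op": "apply_moves", "data": {"angular": [[0, 0, 0], [0, 0, 0], [0, 0, 0], [0, 0, 0.001], [0, 0, 0.001], [0, 0, 0.001], [0, 0, 0.001], [0, 0, 0.001], [0, 0, 0.001], [0, 0, 0.001], [0, 0, 0.001], [0, 0, 0.001]], "translation": [[0, 0, -0.06], [0, 0, -0.12], [0, 0, -0.172], [-0.006, -0.07, -0.172], [-0.012, -0.15, -0.172], [-0.018, -0.23, -0.172], [-0.024, -0.31, -0.172], [-0.03, -0.39, -0.172], [-0.036, -0.47, -0.172], [-0.042, -0.54, -0.172], [-0.046, -0.582, -0.172], [-0.046, -0.582, -0.172]], "claw": [0, 0, 0, 0, 0, 0, 0, 0, 0, 0, 0, 0]}}

```text
clock: 39.72
ee_pos: [0.4665, -0.1194, 0.1185]
orientation: [-0.065, -3.141, -0.0]
contact_force: [0.6, 0.9, -2.7]
grip_width: 0.147
gripper_force: 30.0
```

```bash
python3 - <<'E'
from h import *
s=get_state();print(s['ee_pos'],s['grip_width']*93,s['gripper_force'],s['contact_force'])
plan((.4683,-.1175,.054,177.85,0),(.4683,-.1175,.037,177.85,0))
E
```

```text
[ 0.4665062  -0.11938959  0.11849853] 13.688606704059069 29.999066591262817 [ 0.63028838  0.90711492 -2.68380031]
clock 39.73 pose [ 0.4665 -0.1194  0.1185] yaw 177.63
x2 ang [0.0, 0.0, -0.002] tr [-0.002, 0.003, 0.086] claw 0
x1 ang [0.0, 0.0, -0.002] tr [-0.002, 0.003, 0.109] claw 0
```

Emit:
{"op": "apply_moves", "data": {"angular": [[0, 0, 0], [0, 0, 0], [0, 0, 0], [0, 0, 0], [0, 0, 0], [0, 0, 0]], "translation": [[-0.001, 0.001, 0.04], [-0.001, 0.001, 0.07], [-0.001, 0.001, 0.077], [-0.001, 0.001, 0.077], [-0.001, 0.001, 0.077], [-0.001, 0.001, 0.077]], "claw": [0, 0, 0, 0, 0, 0]}}

```text
clock: 40.48
ee_pos: [0.469, -0.1169, 0.0626]
orientation: [0.059, 3.138, -0.001]
contact_force: [-0.1, -0.4, -1.5]
grip_width: 0.147
gripper_force: 30.0
```

```bash
python3 - <<'E'
from h import *
s=get_state();print(s['ee_pos'],s['grip_width']*93,s['gripper_force'],s['contact_force'])
plan((.4683,-.1175,.044,177.85,0),(.4683,-.1175,.037,177.85,0))
E
```

```text
[ 0.46895733 -0.11685873  0.06261852] 13.68248158172053 29.999257922172546 [-0.1181371  -0.42681291 -1.47471456]
clock 40.48 pose [ 0.469  -0.1169  0.0626] yaw 177.84
x1 ang [0.0, 0.002, 0.0] tr [0.001, -0.001, 0.025] claw 0
x1 ang [0.0, 0.002, 0.0] tr [0.001, -0.001, 0.034] claw 0
```

Emit:
{"op": "apply_moves", "data": {"angular": [[0, 0, 0], [0, 0, 0], [0, 0.001, 0], [0, 0.001, 0], [0, 0.001, 0], [0, 0.001, 0], [0, 0.001, 0]], "translation": [[0.001, -0.001, 0.01], [0.001, -0.001, 0.02], [0.001, -0.001, 0.026], [0.001, -0.001, 0.031], [0.001, -0.001, 0.033], [0.001, -0.001, 0.033], [0.001, -0.001, 0.033]], "claw": [0, 0, 0, 0, 0, 0, 0]}}

```text
clock: 41.35
ee_pos: [0.4675, -0.1175, 0.0379]
orientation: [-0.059, -3.141, -0.0]
contact_force: [-6.0, 1.3, 8.9]
grip_width: 0.146
gripper_force: 30.0
```

```bash
python3 - <<'E'
from h import *
p,d,s=wshot('w11');print(s['ee_pos'],s['grip_width']*93,s['gripper_force'],s['contact_force']);X=wcloud(d,s)
for x in(.395,.41,.43,.45): print(x,[round(float(np.median(X[...,2][(abs(X[...,0]-x)<.004)&(abs(X[...,1]-y)<.004)])),4) for y in(-.175,-.16,-.08,-.06)])
plan((.468,-.117,.15,177.85,.4))
E
```

```text
[ 0.46752544 -0.11745005  0.03785268] 13.601124402721908 30.00154048204422 [-5.99046053  1.31041067  8.93063468]
0.395 [0.0617, 0.0617, 0.0618, 0.0618]
0.41 [0.0619, 0.0617, 0.0618, 0.0618]
0.43 [0.0618, 0.0617, 0.1684, 0.0617]
0.45 [0.0617, 0.0617, 0.0623, 0.0618]
clock 41.4 pose [ 0.4675 -0.1175  0.0378] yaw 177.83
x3 ang [0.0, 0.0, 0.0] tr [-0.001, 0.001, -0.15] claw 0.4
```

Emit:
{"op": "apply_moves", "data": {"angular": [[0, 0, 0], [0, 0, 0], [0, 0, 0], [0, 0, 0], [0, 0, 0], [0, 0, 0], [0, 0, 0], [0, 0, 0], [0, 0, 0], [0, 0, 0], [0, 0, 0], [0, 0, 0]], "translation": [[0, 0, 0], [0, 0, 0], [0, 0, 0], [0, 0, 0], [0, 0, -0.06], [0, 0, -0.13], [0, 0, -0.2], [0, 0.06, -0.25], [0, 0.12, -0.27], [0, 0.18, -0.27], [0, 0.18, -0.27], [0, 0.18, -0.27]], "claw": [0.4, 0.4, 0.4, 0.4, 0.4, 0.4, 0.4, 0.4, 0.4, 0.4, 0.4, 0.4]}}

```text
clock: 42.9
ee_pos: [0.4724, 0.0171, 0.2391]
orientation: [-0.058, -3.141, 0.0]
contact_force: [-0.4, 0.6, -0.3]
grip_width: 0.401
gripper_force: 0.0
```

```bash
python3 - <<'E'
from h import *
p,d,s=wshot('w12');print(s['ee_pos']);X=wcloud(d,s)
for x in(.395,.43,.468,.5,.535): print(x,[round(float(np.median(X[...,2][(abs(X[...,0]-x)<.004)&(abs(X[...,1]-y)<.004)])),4) for y in(-.175,-.15,-.085,-.06)])
m=((X[...,2]>.053)&(X[...,2]<.072)&(X[...,1]<-.03)&(X[...,0]>.37)&(X[...,0]<.57)&(X[...,1]>-.2)).astype(np.uint8)
q=np.argwhere(m);print(cv2.minAreaRect((wpx(q[:,1],q[:,0],.061,s)*1000).astype(np.float32)))
for n,x,y in(('s1',39.8,12),('s2',39.8,68),('l1',-39.5,-28),('l2',-39.5,65),('lf',5,60),('c1',4.8,-68),('c2',45,-20)):
    w=tw(x,y);k=(np.hypot(X[...,0]-w[0],X[...,1]-w[1])<.005);print(n,np.round(np.median(X[...,2][k]),4))
E
```

```text
[0.47243119 0.0171223  0.23907751]
0.395 [0.0616, 0.0617, 0.0619, 0.0616]
0.43 [0.0619, 0.0618, 0.0616, 0.0617]
0.468 [0.0619, 0.0621, 0.0618, 0.3596]
0.5 [0.0619, 0.0618, 0.0617, 0.0617]
0.535 [0.0617, 0.0617, 0.0618, 0.0616]
((468.40838623046875, -116.40919494628906), (131.03553771972656, 161.55438232421875), 87.83302307128906)
s1 0.0119
s2 0.012
l1 0.0118
l2 0.0119
lf 0.012
c1 0.0118
c2 0.012
```

View pics/w12.png

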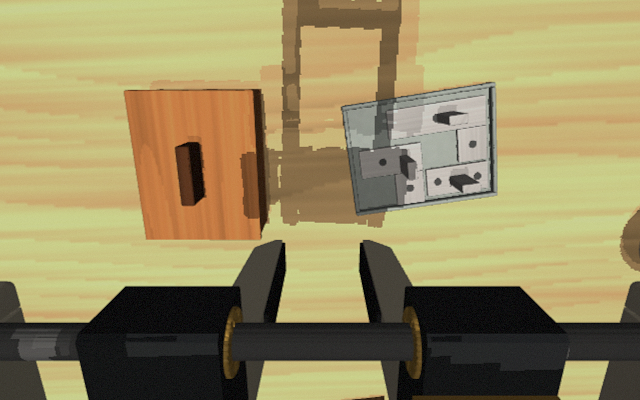

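The cover is level at 61.7 mm all round, at (195,165). All three plates lie flat in the tray at 12 mm. Handing in.

```bash
python3 -c "
from bench import job_done;print(job_done())"
```

```text
the job is handed in; nothing more can be done
None
```

The job is handed in: the three plates that were there (one corner, long, straight) lie flat and interlocked in the tray, the tape roll and jar stand upright in the crate (there was no staple carton), and the cover is back on, seated level all round.

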